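# Turn the harmonica combs on the curing bed

### The job

The harmonica combs have been lacquered teal on one face and lie teal face up on their cork blocks. First turn the curing lamp's red rotary handle fully off, then turn every comb over and lay them side by side on the black bed, bare wood up, each squarely across the bed and centred on it, none overlapping; with the lamp still off lay the hold-down bar, handle up, across the bed's two forked posts, and only then turn the lamp fully on again. Leave the harmonica, capo, shaker, bowl and wax where they are.

Things in the scene. Friction and masses are not known exactly. Their poses are not given: they have to be found in the camera images.
- comb0: A harmonica comb: flat wooden plate 110 x 36 x 10 mm, 45 g, teal lacquer on its +z face, bare pale wood with dark slots on its -z face. Origin at its centre; x along the 110 mm length, y along the 36 mm width, z out of the teal face. It starts teal face up on block0, its ends overhanging the block by about 30 mm. May be absent.
- comb1: A harmonica comb: flat wooden plate 110 x 36 x 10 mm, 45 g, teal lacquer on its +z face, bare pale wood with dark slots on its -z face. Origin at its centre; x along the 110 mm length, y along the 36 mm width, z out of the teal face. It starts teal face up on block1, its ends overhanging the block by about 30 mm. May be absent.
- comb2: A harmonica comb: flat wooden plate 110 x 36 x 10 mm, 45 g, teal lacquer on its +z face, bare pale wood with dark slots on its -z face. Origin at its centre; x along the 110 mm length, y along the 36 mm width, z out of the teal face. It starts teal face up on block2, its ends overhanging the block by about 30 mm. May be absent.
- block0: Fixed cork block under comb0: 30 (x) x 50 (y) x 30 mm tall, origin at the centre of its underside; the comb's length starts along the block's y.
- block1: Fixed cork block under comb1: 30 (x) x 50 (y) x 30 mm tall, origin at the centre of its underside; the comb's length starts along the block's y.
- block2: Fixed cork block under comb2: 30 (x) x 50 (y) x 30 mm tall, origin at the centre of its underside; the comb's length starts along the block's y.
- bed: Fixed black bed: plateau 50 mm wide (x), 236 mm long (y), top 30 mm above the shelf; combs lie along x, overhanging 30 mm each side. At y = +-127 mm stands a post 16 mm thick (y); its saddle floor, 44 mm above the shelf, lies between two ears 32 mm apart (x) that rise 12 mm above it. Inner post faces are 238 mm apart. x points roughly away from the robot. Origin: centre of underside.
- bed_top (a point): Centre of the plateau's top face, 30 mm above the shelf; axes as the bed's. A comb lying on the bed has its origin 5 mm above this.
- bed_saddle (a point): Midpoint between the two posts at the height of the saddle floors, 44 mm above the shelf; axes as the bed's. The laid bar has its origin here.
- bar: Loose aluminium hold-down bar, 280 mm long (y), 22 mm wide (x), 8 mm thick, about 0.2 kg, with a dark wooden handle block on its middle, 18 mm wide (x), 50 mm long (y), from 8 to 36 mm above the bar's underside. Origin: centre of its underside; z up through the handle. It may be laid either way round.
- stand: Fixed wooden slotted stand, handy for turning a comb in two grasps: a comb stood on end in it stays upright within 10 degrees. Base 70 x 75 x 8 mm. The slot runs along x: 17 mm wide (y), 30 mm long (open at both ends), upright walls from 8 to 52 mm above the shelf, then lips flaring outwards up to 72 mm. Origin: centre of its underside.
- stand_floor (a point): Middle of the slot's floor, 8 mm above the shelf; axes as the stand's. A comb standing on end here has its centre 55 mm above this point.
- switch_grip (a point): Point on the turning axis of the red lamp handle, 87 mm above the shelf: the height to grip at. The handle is an upright bar grip 58 mm long (its x), 16 mm thick (y), from 58 to 92 mm above the shelf, on a 52 mm wide hub up to 61 mm, on a fixed grey box 90 x 80 x 50 mm tall. The point's axes turn with the handle; the white line on it lies on its -x half.
- switch (a joint): Angle of the lamp's red handle about the vertical, rad: 0 is off (stop; white line at the white mark), 1.57 is on (stop; white line at the green mark). It grows clockwise seen from above and stays where it is left; turning it takes about 0.1 N m. Off is below 0.2, on above 1.37.
- harmonica: Chrome tremolo harmonica lying flat, 170 x 30 x 26 mm. A bystander: leave it. Origin: centre of its underside.
- capo: Steel guitar capo with lever lying flat, about 40 x 85 x 10 mm. A bystander: leave it. Origin: centre of its underside.
- shaker: Pineapple-shaped wooden shaker standing up, 74 mm across, about 120 mm tall with its green leaves. A bystander: leave it. Origin: centre of its underside.
- bowl: Empty teal ceramic bowl, 124 mm across, 50 mm tall. A bystander: leave it. Origin: centre of its underside.
- wax: Pink puck of surf wax, 72 mm across, 24 mm tall. A bystander: leave it. Origin: centre of its underside.
Mind the look-alikes: they are no part of the job. What is shaped like the comb1 but orange or purple is not meant.

How it is judged:
On the way, in this order (a step that is already met when the one before it is completed fails the run):
1. the lamp is switched off (handle below 0.2 rad) (value of joint switch below 0.2 rad), for 0.2 s.
2. with the lamp off, every comb lies bare face up across the bed (value of joint switch below 0.2 rad and angle between each of comb0, comb1, comb2's own z axis and vertical above 2.95 rad and x of comb0 in the frame of bed_top between -0.02 and 0.02 m and y of comb0 in the frame of bed_top between -0.098 and 0.098 m and z of comb0 in the frame of bed_top between 0.001 and 0.009 m and angle between the x axis of each of comb0, comb1, comb2 and the x axis of bed, either way round below 0.26 rad and linear speed of each of comb0, comb1, comb2 below 0.02 m/s and x of comb1 in the frame of bed_top between -0.02 and 0.02 m and y of comb1 in the frame of bed_top between -0.098 and 0.098 m and z of comb1 in the frame of bed_top between 0.001 and 0.009 m and x of comb2 in the frame of bed_top between -0.02 and 0.02 m and y of comb2 in the frame of bed_top between -0.098 and 0.098 m and z of comb2 in the frame of bed_top between 0.001 and 0.009 m), for 0.3 s.
3. with the lamp still off, the bar lies across both posts over the turned combs (all of step 2 and x of bar in the frame of bed_saddle between -0.01 and 0.01 m and y of bar in the frame of bed_saddle between -0.03 and 0.03 m and z of bar in the frame of bed_saddle between -0.004 and 0.004 m and angle between bar's own z axis and vertical below 0.05 rad and angle between the y axis of bar and the y axis of bed, either way round below 0.1 rad and linear speed of bar below 0.02 m/s), for 0.3 s.
4. the lamp is switched on again (handle above 1.37 rad) (value of joint switch above 1.37 rad), for 0.2 s.
At the end, for the whole second after the job is handed in: Lamp on (above 1.37 rad). Every comb flat on the bed, bare face up, centre within 20 mm of the bed's long centre line and 98 mm of its middle, within 15 degrees of square, none overlapping. Bar handle up in both forks, within 30 mm along, 10 mm across, 4 mm in height. All at rest (value of joint switch above 1.37 rad and angle between each of comb0, comb1, comb2's own z axis and vertical above 2.95 rad and x of comb0 in the frame of bed_top between -0.02 and 0.02 m and y of comb0 in the frame of bed_top between -0.098 and 0.098 m and z of comb0 in the frame of bed_top between 0.001 and 0.009 m and angle between the x axis of each of comb0, comb1, comb2 and the x axis of bed, either way round below 0.26 rad and linear speed of each of comb0, comb1, comb2, bar below 0.02 m/s and x of comb1 in the frame of bed_top between -0.02 and 0.02 m and y of comb1 in the frame of bed_top between -0.098 and 0.098 m and z of comb1 in the frame of bed_top between 0.001 and 0.009 m and x of comb2 in the frame of bed_top between -0.02 and 0.02 m and y of comb2 in the frame of bed_top between -0.098 and 0.098 m and z of comb2 in the frame of bed_top between 0.001 and 0.009 m and x of bar in the frame of bed_saddle between -0.01 and 0.01 m and y of bar in the frame of bed_saddle between -0.03 and 0.03 m and z of bar in the frame of bed_saddle between -0.004 and 0.004 m and angle between bar's own z axis and vertical below 0.05 rad and angle between the y axis of bar and the y axis of bed, either way round below 0.1 rad); the robot touches nothing.
It fails at once if the harmonica is moved more than 25 mm (distance of harmonica from where it was at the start of the episode above 0.025 m).
It fails at once if the capo is moved more than 25 mm (distance of capo from where it was at the start of the episode above 0.025 m).
It fails at once if the shaker is moved more than 25 mm (distance of shaker from where it was at the start of the episode above 0.025 m).
It fails at once if the bowl is moved more than 25 mm (distance of bowl from where it was at the start of the episode above 0.025 m).
It fails at once if the wax is moved more than 25 mm (distance of wax from where it was at the start of the episode above 0.025 m).
Of comb0, comb1, comb2 only 2 to 3 are there at a start; the rules pass over those that are not, and their reading is None.
At some moment in a run one of bar may be knocked a few centimetres aside while the robot is not near it.
It also fails if it takes over 210 s, if anything falls off the work surface, if the arm or the gripper's body presses on something with over 40 N, if the wrist force passes 120 N, or if a joint passes its speed limit or range.

### The arm

A 6-joint arm with a two-finger parallel gripper is mounted at the origin on the work surface. World frame = base frame: x ahead of the robot, y to its left, z up, the work surface at z = 0. Lengths are in m, angles in rad, forces in N, time in s.
With the tool pointing down it reaches from about 0.3 to 0.75 m from the base axis. Payload 8.5 kg.
Tool frame: the origin (TCP) lies at the very end of the fingers, on their centre line; the grasp point (between the pads) lies 19 mm behind it; z points along the fingers, y is the line along which they close (so a half turn about z gives the same grasp; the last joint's range is limited). The gripper opens to 85 mm and grips with 20 to 120 N. Pads are 22 mm wide; open, the fingers measure 114 mm over their backs; the gripper's body (76 mm by 85 mm) begins 54 mm behind the grasp point. The pads swing forward as they close: fully open they stand 13 mm farther back than shut.
Start: joints at [-1.511, 0.381, 1.297, -0, 1.464, -0.215], TCP at [0.149, -0.529, 0.231] pointing down, gripper open.
Joint ranges: [-3.11, 3.11], [-0.89, 2.33], [0.22, 2.48], [-1.42, 4.56], [0.17, 2.85], [-2.88, 2.88]. Speed limits (rad/s): [2.39, 2.39, 3.14, 3.14, 3.14, 3.14].

### API

Orientations are given as a rotation vector (axis times angle).
In Python, from cell import sensors, eyes, arm gives the robot as it stands.
- The arm moves only by the tool servo_tool, never from a script. Its argument "plan" is a list of rows, each an object of numbers: "jaw": the opening, from -1 (shut) to 1 (fully open); "dx", "dy", "dz": the shift along the tool's x, y, z scaled (see below); "wx", "wy", "wz": the turn, a rotation vector about the tool's x, y, z scaled (see below). In form: [{"jaw": .., "dx": .., "dy": .., "dz": .., "wx": .., "wy": .., "wz": ..}, ...]. A call has 1 to 20 rows; each row shifts and turns the commanded pose from where the row before left it, along the tool's axes as they then stand; what a row does not reach is not made up. The controller multiplies each number of a shift by 0.03 m and each number of a turn by 0.12 rad. A row lasts 1/10 s, in which the tool goes at most 50 mm and 8.59 degrees, less where a joint would pass 70% of its speed; a pose out of reach is approached as far as the arm can. A call with a number of a shift or a turn outside -1 to 1 is refused whole. A call with a gripper value outside its range is refused whole. The fingers move at their own pace and stop on an object; the grip force is fixed at half the most. Time passes only in rows, so rows that do not move let the fingers close. It gives the time, the measured TCP pose, the force, the opening and the grip force at its end, in the units of the state.
- sensors.read_state(): the state, without advancing time (a new reading comes with each control period).
- eyes.get_image(name): name is "scene" or "side" or "wrist"; returns a dict with "color" (384x512x3 uint8, blue, green, red), "depth" (384x512 float32, m along the optical axis (not along the pixel's ray), 0 where there is no reading), "camera_matrix" (3x3 intrinsics, pixels), "dist_coeffs" ([k1, k2, p1, p2, k3] as OpenCV has them; the pictures are not rectified), "position" and "orientation" of the camera in the world; the wrist camera has in their place "mount" (4x4, takes a point from camera to tool coordinates, whose origin is the TCP and whose axes are the flange's). Camera axes: x right, y down, z forward; pixel columns grow to the right and rows downward; lengths in m; the calibration is good to about 2 mm. A picture is of the moment at which its call begins: read the wrist's pose just before it.
- arm.hand_in(): hands the job in; it is judged then, once.
Trained networks look in a picture, given as the dict that the camera call returned (one of the last four; its "shot" number tells which), for a name from the list of things; names that differ only in an ending like _2 or _b are one class to them, and where a whole thing is asked for, a point or a joint stands for the part that bears it (a point fixed in the world has none). Each returns a list of dicts, best first, with "score" (0 to 1); they miss things now and then, are a little off and sometimes report something else, mostly with a low value. They report only what shows in the picture. A call takes as long as a camera call. They do not tell look-alikes from the thing itself.
- eyes.look_for(picture, thing): "position" ([x, y, z] in m, in world coordinates, good to about 4 mm: the middle of the surface that is visible of it).
- eyes.spot_point(picture, thing): "position" ([x, y, z] in m, in world coordinates, good to about 4 mm: a listed point, or the origin of a listed thing).
The state is a dict: "time": time; "q": joint angles; "joint_velocities": joint speeds; "joint_efforts": joint torques, N m; "ee_pos": TCP position; "eef_rot": TCP orientation; "wrist_force": force on the tool from outside, world axes, zero at the start; "ft_torque": the same for the moment, N m; "grip_width": finger opening in m; "finger_force": force on a finger pad.
Only numpy, scipy, OpenCV 4.12 (cv2) and the standard library are available. Lean on these libraries where they do the work, as an engineer would, in place of code of your own. Each camera call takes 0.05 s, during which the arm holds its last target. There are 200 camera calls.

## Working session

There is one attempt and no reset: what is moved stays moved. The work goes in short steps, Python scripts to look and compute and a tool call to move; the robot and the scene stay as the last step left them, time stands still between calls to the robot, and variables do not carry over. Pictures are saved under pics/ and viewed, at most 14 in all, crops included, and the job is handed in when it is done.

Besides the shell and the picture viewer there is one more tool, called in YAML: its name, and indented under it one key for each argument. servo_tool: Moves the arm, as the interface text tells. Shifts and turns lie within -1 to 1; 1 stands for 0.03 m of shift or 0.12 rad of turn. Its arguments: {"type":"object","properties":{"plan":{"type":"array","items":{"type":"object","properties":{"jaw":{"type":"number"},"dx":{"type":"number"},"dy":{"type":"number"},"dz":{"type":"number"},"wx":{"type":"number"},"wy":{"type":"number"},"wz":{"type":"number"}}}}},"required":["plan"]}

```bash
ls; mkdir -p pics
cat > h.py <<'E'
import numpy as np, cv2
from scipy.spatial.transform import Rotation as R
from cell import sensors, eyes, arm
def cam(im):
    if 'mount' in im:
        s=sensors.read_state(); T=np.eye(4); T[:3,:3]=R.from_rotvec(s['eef_rot']).as_matrix(); T[:3,3]=s['ee_pos']
        return T@np.array(im['mount'])
    T=np.eye(4); o=np.array(im['orientation'])
    T[:3,:3]=o if o.shape==(3,3) else R.from_rotvec(o).as_matrix(); T[:3,3]=im['position']; return T
def cloud(im):
    d=im['depth'];h,w=d.shape
    uv=np.stack(np.meshgrid(np.arange(w),np.arange(h)),-1).reshape(-1,1,2).astype(np.float32)
    n=cv2.undistortPoints(uv,np.array(im['camera_matrix']),np.array(im['dist_coeffs'])).reshape(h,w,2)
    P=np.dstack([n*d[...,None],d]); T=cam(im)
    P=P@T[:3,:3].T+T[:3,3]; P[d<=0]=np.nan; return P
def ortho(P,c,x0,x1,y0,y1,res=0.001):
    # top view: up = +x, left = +y
    H=int((x1-x0)/res);W=int((y1-y0)/res); o=np.zeros((H,W,3),np.uint8);zb=np.full((H,W),-9.)
    m=~np.isnan(P[...,0]);p=P[m];cc=c[m];o_=np.argsort(p[:,2]);p=p[o_];cc=cc[o_]
    r=((x1-p[:,0])/res).astype(int);q=((y1-p[:,1])/res).astype(int);k=(r>=0)&(r<H)&(q>=0)&(q<W)
    o[r[k],q[k]]=cc[k];zb[r[k],q[k]]=p[k,2];return o,zb
E
cat > a.py <<'E'
from h import *
s=sensors.read_state();print({k:np.round(v,3) for k,v in s.items()})
ims={}
for n in('scene','side'):
    im=eyes.get_image(n);ims[n]=im;cv2.imwrite(f'pics/{n}0.png',im['color']);print(n,np.round(im['position'],3))
    for t in 'comb0 bed_top bed_saddle bar stand_floor stand switch_grip block0 harmonica capo shaker bowl wax'.split():
        print(t,[(np.round(r['position'],3).tolist(),round(r['score'],2)) for r in eyes.spot_point(im,t)][:5])
    np.save(f'pics/{n}0.npy',np.dstack([cloud(im),im['color']]))
E
python3 a.py
```

```text
pics
{'time': np.float64(0.0), 'q': array([-1.511,  0.381,  1.298,  0.   ,  1.464, -0.215]), 'joint_velocities': array([ 0.001, -0.001,  0.   ,  0.001,  0.002, -0.001]), 'joint_efforts': array([ 1.0000e-03, -4.4846e+01, -2.3128e+01, -0.0000e+00,  5.0000e-03,
       -0.0000e+00]), 'ee_pos': array([ 0.149, -0.529,  0.231]), 'eef_rot': array([-3.111, -0.43 , -0.   ]), 'wrist_force': array([ 0.406, -0.217,  0.293]), 'ft_torque': array([ 0.025, -0.014, -0.036]), 'finger_force': np.float64(0.0), 'grip_width': np.float64(0.085)}
scene [ 1.299 -0.62   1.268]
comb0 [([0.423, -0.304, 0.083], 0.75), ([0.743, 0.008, 0.006], 0.7), ([0.555, 0.308, 0.034], 0.69), ([0.256, 0.502, 0.007], 0.59), ([0.413, -0.147, 0.002], 0.57)]
bed_top [([0.61, -0.009, 0.028], 0.55)]
bed_saddle [([0.607, -0.008, 0.044], 0.75)]
bar [([0.606, -0.343, 0.001], 0.6)]
stand_floor [([0.446, 0.012, 0.009], 0.61)]
stand [([0.449, 0.01, 0.001], 0.76)]
switch_grip [([0.423, -0.305, 0.085], 0.68), ([0.607, -0.009, 0.05], 0.61)]
block0 [([0.464, 0.329, 0.006], 0.55), ([0.558, 0.312, 0.002], 0.53), ([0.361, 0.293, -0.004], 0.47), (
[... 404 characters left out ...]
 0.9), ([0.447, 0.012, -0.001], 0.7), ([0.746, 0.01, 0.003], 0.62)]
bed_top [([0.61, -0.009, 0.028], 0.82), ([0.726, 0.221, -0.001], 0.69), ([0.737, -0.22, -0.0], 0.36)]
bed_saddle [([0.61, -0.007, 0.046], 0.77), ([0.445, -0.488, -0.0], 0.4)]
bar [([0.607, -0.34, -0.001], 0.74)]
stand_floor [([0.445, 0.011, 0.01], 0.98)]
stand [([0.444, 0.013, 0.003], 0.63)]
switch_grip []
block0 [([0.554, 0.308, 0.002], 0.62), ([0.357, 0.293, -0.003], 0.51), ([0.466, 0.328, -0.001], 0.36)]
harmonica [([0.412, -0.146, 0.0], 0.64)]
capo [([0.431, 0.136, 0.0], 0.5), ([0.412, -0.149, 0.002], 0.21)]
shaker [([0.736, -0.213, 0.004], 0.65)]
bowl [([0.727, 0.225, -0.001], 0.76)]
wax [([0.448, -0.489, 0.001], 0.47)]
```

```bash
cat > b.py <<'E'
from h import *
A=[np.load(f'pics/{n}0.npy') for n in('scene','side')]
P=np.concatenate([a[...,:3].reshape(-1,3) for a in A])[None];C=np.concatenate([a[...,3:].reshape(-1,3) for a in A])[None].astype(np.uint8)
o,z=ortho(P,C,.2,.8,-.56,.56,.002)
o=cv2.resize(cv2.dilate(o,np.ones((2,2))),None,fx=1.4,fy=1.4)
s=cv2.imread('pics/scene0.png')
cv2.imwrite('pics/ortho0.png',o);cv2.imwrite('pics/scene0b.png',cv2.resize(s,(800,600)))
# rectangles per height band
p=P[0];c=C[0]
def rect(name,cx,cy,r,z0,z1,col=None):
    m=(np.hypot(p[:,0]-cx,p[:,1]-cy)<r)&(p[:,2]>z0)&(p[:,2]<z1)
    if col: m&=col(c.astype(int))
    q=p[m]; 
    if len(q)<10: print(name,'few');return
    (a,b),(w,h),t=cv2.minAreaRect((q[:,:2]*1000).astype(np.float32));print(name,len(q),'c',round(a,1),round(b,1),'wh',round(w,1),round(h,1),'ang',round(t,1),'z',np.round(np.percentile(q[:,2],[5,50,95]),3))
teal=lambda c:(c[:,0]>c[:,2]+30)&(c[:,1]>c[:,2]+20)
for n,x,y in(('c',.464,.328),('c',.556,.309),('c',.36,.294)): rect(n,x,y,.075,.032,.05); rect(n+'teal',x,y,.075,.032,.05,teal)
rect('bedtop',.61,-.009,.2,.024,.034); rect('posts',.61,-.009,.17,.04,.06)
rect('bar',.607,-.341,.16,.005,.012);rect('barh',.607,-.341,.06,.03,.045)
rect('stand',.446,.012,.06,.05,.08)
rect('sw',.423,-.304,.05,.08,.1);rect('box',.423,-.304,.08,.045,.055)
E
python3 b.py
```

```text
c 640 c 490.9 328.0 wh 95.6 110.5 ang 4.3 z [0.034 0.04  0.044]
cteal 474 c 491.7 326.8 wh 94.2 108.4 ang 3.1 z [0.037 0.04  0.044]
c 588 c 528.7 302.8 wh 93.2 113.1 ang 10.8 z [0.034 0.04  0.044]
cteal 459 c 529.2 302.0 wh 92.4 111.3 ang 10.9 z [0.037 0.04  0.044]
c 44 c 359.5 293.3 wh 49.4 33.1 ang 70.2 z [0.032 0.033 0.037]
cteal few
bedtop 1503 c 540.1 -17.2 wh 214.6 272.8 ang 7.1 z [0.025 0.03  0.033]
posts 388 c 540.9 -14.5 wh 200.4 275.9 ang 4.3 z [0.041 0.047 0.058]
bar 784 c 603.5 -345.2 wh 298.8 307.1 ang 45.8 z [0.005 0.007 0.011]
barh 116 c 608.0 -343.9 wh 24.6 51.9 ang 3.0 z [0.031 0.035 0.039]
stand 179 c 446.5 11.4 wh 38.0 55.9 ang 4.0 z [0.051 0.063 0.073]
sw 158 c 421.3 -303.1 wh 62.0 25.1 ang 84.4 z [0.082 0.091 0.096]
box 383 c 421.7 -302.5 wh 79.8 95.0 ang 80.1 z [0.046 0.05  0.054]
```

View pics/ortho0.png

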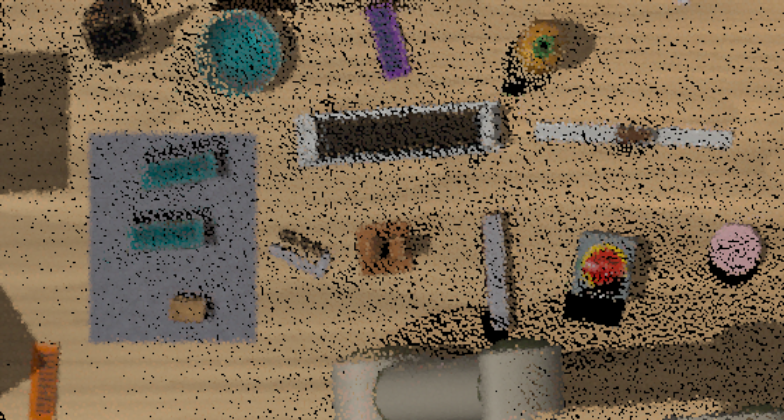

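View pics/scene0b.png

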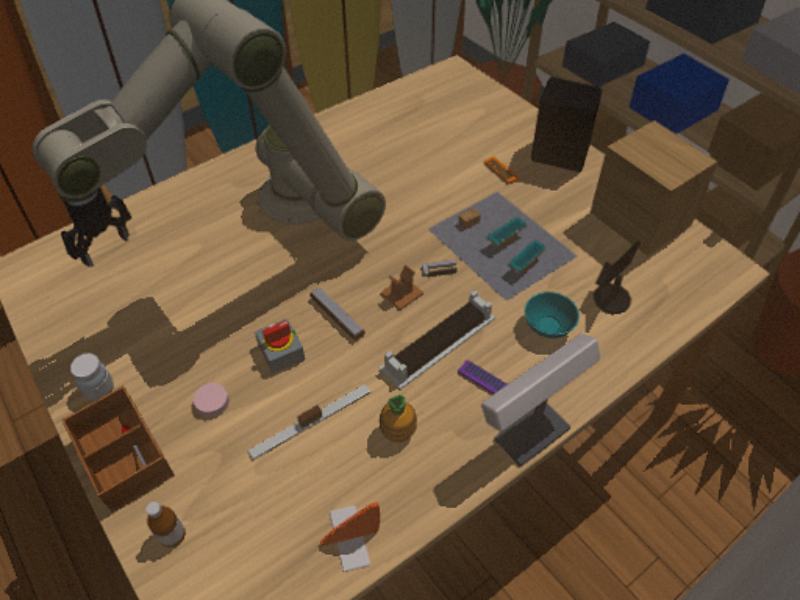

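The composite shows two teal combs (ortho px ~(180,170) and ~(167,235)) and an empty third block at (188,308), so there are two combs. The bed is centred near (400,130), the stand at (385,247), the switch at (605,265) and the bar at (633,134). The orange and purple plates are look-alikes.

```bash
cat >> h.py <<'E'
def pose():
    s=sensors.read_state();T=np.eye(4);T[:3,:3]=R.from_rotvec(s['eef_rot']).as_matrix();T[:3,3]=s['ee_pos'];return T
def mk(p,z,y):
    "tool pose with z axis z, closing axis y(approx); p is TCP"
    z=np.array(z,float);z/=np.linalg.norm(z);y=np.array(y,float);y=y-z*(y@z);y/=np.linalg.norm(y)
    T=np.eye(4);T[:3,:3]=np.c_[np.cross(y,z),y,z];T[:3,3]=p;return T
def go(T,n=None,T0=None):
    "rows for screw motion to T"
    from scipy.linalg import logm,expm
    D=np.linalg.inv(pose() if T0 is None else T0)@T
    ang=np.linalg.norm(R.from_matrix(D[:3,:3]).as_rotvec());L=np.linalg.norm(D[:3,3])
    n=n or int(max(np.ceil(L/.028),np.ceil(ang/.115),1))
    while 1:
        S=expm(np.real(logm(D))/n);r=np.r_[S[:3,3]/.03,R.from_matrix(S[:3,:3]).as_rotvec()/.12]
        if np.abs(r).max()<=1: break
        n+=1
    print('n',n,'dxyz',np.round(r[:3],3),'w',np.round(r[3:],3),'dist',np.round(L,3));return T
def st():
    s=sensors.read_state();T=pose();print('t',s['time'],'q',np.round(s['q'],2),'p',np.round(T[:3,3],4),'x',np.round(T[:3,0],3),'y',np.round(T[:3,1],3),'z',np.round(T[:3,2],3),'F',np.round(s['wrist_force'],1),'g',round(s['grip_width'],4),round(s['finger_force'],1))
E
cat > c.py <<'E'
from h import *
im=eyes.get_image('wrist');print(np.round(im['mount'],3),np.round(im['camera_matrix'],0))
A=[np.load(f'pics/{n}0.npy') for n in('scene','side')]
P=np.concatenate([a[...,:3].reshape(-1,3) for a in A]);C=np.concatenate([a[...,3:].reshape(-1,3) for a in A]).astype(int)
def fit(name,cx,cy,hx,hy,z0,z1,sel=None):
    m=(abs(P[:,0]-cx)<hx)&(abs(P[:,1]-cy)<hy)&(P[:,2]>z0)&(P[:,2]<z1)
    if sel is not None:m&=sel
    q=P[m]; 
    a,b=cv2.minAreaRect((q[:,:2]*1000).astype(np.float32)),0
    u=np.linalg.svd(q[:,:2]-q[:,:2].mean(0),full_matrices=False)[2][0]
    print(name,len(q),np.round(a[0],1),np.round(a[1],1),round(a[2],1),'mean',np.round(q.mean(0),4),'pca',round(np.degrees(np.arctan2(u[1],u[0]))%180,1))
teal=(C[:,0]>C[:,2]+30)&(C[:,1]>C[:,2]+20)
fit('A',.464,.328,.04,.075,.036,.05,teal);fit('B',.556,.309,.035,.075,.036,.05,teal)
fit('bed+y',.61,.12,.05,.03,.04,.06);fit('bed-y',.61,-.137,.05,.03,.04,.06)
fit('bar',.607,-.341,.03,.16,.005,.013);fit('barh',.607,-.341,.03,.04,.03,.045)
fit('stand',.446,.012,.05,.05,.04,.08);fit('sw',.422,-.304,.05,.05,.087,.1);fit('box',.422,-.304,.065,.065,.045,.055)
for n in ('bed','comb'):pass
go(mk([.40,-.30,.25],[0,0,-1],[0,-1,0]))
E
python3 c.py
```

```text
[[ 0.    -0.962 -0.273  0.071]
 [ 1.     0.     0.001 -0.   ]
 [-0.001 -0.273  0.962 -0.142]
 [ 0.     0.     0.     1.   ]] [[312.   0. 252.]
 [  0. 312. 188.]
 [  0.   0.   1.]]
A 445 [465.1 325.3] [ 40.9 108.4] 3.1 mean [0.4632 0.3243 0.0404] pca 93.5
B 444 [556.1 307.2] [ 37.6 111.3] 10.9 mean [0.5554 0.307  0.0404] pca 100.6
bed+y 156 [601.1 118.1] [60.8 19.3] 6.8 mean [0.6009 0.1178 0.0489] pca 3.3
bed-y 153 [ 619.  -135.3] [62.5 22.5] 5.3 mean [ 0.6194 -0.1349  0.0481] pca 3.4
bar 588 [ 607.8 -348.1] [304.  58.] 88.8 mean [ 0.609 -0.346  0.008] pca 87.7
barh 116 [ 608.  -343.9] [24.6 51.9] 3.0 mean [ 0.6086 -0.3451  0.0348] pca 88.3
stand 249 [446.5  11.4] [38.  55.9] 4.0 mean [0.4456 0.0112 0.0576] pca 93.2
sw 118 [ 420.4 -303. ] [62.  23.2] 84.4 mean [ 0.4195 -0.3017  0.0919] pca 83.7
box 383 [ 421.7 -302.5] [79.8 95. ] 80.1 mean [ 0.4337 -0.301   0.05  ] pca 125.5
n 13 dxyz [ 0.725 -0.488 -0.048] w [-0.     0.     0.176] dist 0.34
```

servo_tool:
  plan:
    - {"dx": 0.72, "dy": -0.49, "dz": -0.05, "wz": 0.18, "jaw": 1}
    - {"dx": 0.72, "dy": -0.49, "dz": -0.05, "wz": 0.18, "jaw": 1}
    - {"dx": 0.72, "dy": -0.49, "dz": -0.05, "wz": 0.18, "jaw": 1}
    - {"dx": 0.72, "dy": -0.49, "dz": -0.05, "wz": 0.18, "jaw": 1}
    - {"dx": 0.72, "dy": -0.49, "dz": -0.05, "wz": 0.18, "jaw": 1}
    - {"dx": 0.72, "dy": -0.49, "dz": -0.05, "wz": 0.18, "jaw": 1}
    - {"dx": 0.72, "dy": -0.49, "dz": -0.05, "wz": 0.18, "jaw": 1}
    - {"dx": 0.72, "dy": -0.49, "dz": -0.05, "wz": 0.18, "jaw": 1}
    - {"dx": 0.72, "dy": -0.49, "dz": -0.05, "wz": 0.18, "jaw": 1}
    - {"dx": 0.72, "dy": -0.49, "dz": -0.05, "wz": 0.18, "jaw": 1}
    - {"dx": 0.72, "dy": -0.49, "dz": -0.05, "wz": 0.18, "jaw": 1}
    - {"dx": 0.72, "dy": -0.49, "dz": -0.05, "wz": 0.18, "jaw": 1}
    - {"dx": 0.72, "dy": -0.49, "dz": -0.05, "wz": 0.18, "jaw": 1}
    - {"jaw": 1}
    - {"jaw": 1}

```text
$.plan[0]: bad value
```

```bash
cat > d.py <<'E'
from h import *
st()
im=eyes.get_image('wrist');P=cloud(im);c=im['color'].astype(int)
red=(c[...,2]>c[...,1]*2.2)&(c[...,2]>c[...,0]*2.2)&(P[...,2]>.08)&(P[...,2]<.1)
q=P[red];print(len(q),cv2.minAreaRect((q[:,:2]*1000).astype(np.float32)),q.mean(0))
for t in('switch_grip',):print([(np.round(r['position'],3),round(r['score'],2)) for r in eyes.spot_point(im,t)])
o,z=ortho(P,im['color'],.34,.5,-.38,-.22,.001);cv2.imwrite('pics/sw.png',np.hstack([cv2.resize(o,(384,384)),im['color'][:384,:400]]))
E
python3 d.py
```

```text
t 1.45 q [-1.51  0.38  1.3  -0.    1.46 -0.22] p [ 0.1492 -0.5293  0.2313] x [ 0.962  0.271 -0.   ] y [ 0.271 -0.962 -0.   ] z [-0.  0. -1.] F [ 0.1 -0.8  0.1] g 0.0851 0.0
0 ((0.0, 0.0), (0.0, 0.0), 0.0) [nan nan nan]
[]d.py:5: RuntimeWarning: Mean of empty slice.
  q=P[red];print(len(q),cv2.minAreaRect((q[:,:2]*1000).astype(np.float32)),q.mean(0))
  ret = um.true_divide(
```

View pics/sw.png

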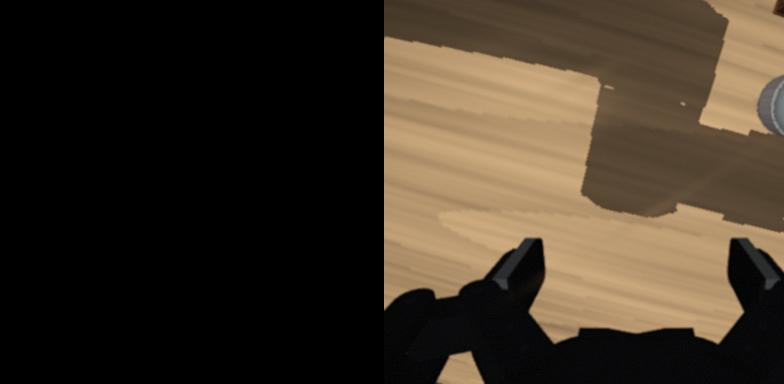

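The call was refused, probably because a row has to carry all its keys. The picture shows only bare table from the start pose.

servo_tool:
  plan:
    - {"jaw": 1, "dx": 0.72, "dy": -0.49, "dz": -0.05, "wx": 0, "wy": 0, "wz": 0.18}
    - {"jaw": 1, "dx": 0.72, "dy": -0.49, "dz": -0.05, "wx": 0, "wy": 0, "wz": 0.18}
    - {"jaw": 1, "dx": 0.72, "dy": -0.49, "dz": -0.05, "wx": 0, "wy": 0, "wz": 0.18}
    - {"jaw": 1, "dx": 0.72, "dy": -0.49, "dz": -0.05, "wx": 0, "wy": 0, "wz": 0.18}
    - {"jaw": 1, "dx": 0.72, "dy": -0.49, "dz": -0.05, "wx": 0, "wy": 0, "wz": 0.18}
    - {"jaw": 1, "dx": 0.72, "dy": -0.49, "dz": -0.05, "wx": 0, "wy": 0, "wz": 0.18}
    - {"jaw": 1, "dx": 0.72, "dy": -0.49, "dz": -0.05, "wx": 0, "wy": 0, "wz": 0.18}
    - {"jaw": 1, "dx": 0.72, "dy": -0.49, "dz": -0.05, "wx": 0, "wy": 0, "wz": 0.18}
    - {"jaw": 1, "dx": 0.72, "dy": -0.49, "dz": -0.05, "wx": 0, "wy": 0, "wz": 0.18}
    - {"jaw": 1, "dx": 0.72, "dy": -0.49, "dz": -0.05, "wx": 0, "wy": 0, "wz": 0.18}
    - {"jaw": 1, "dx": 0.72, "dy": -0.49, "dz": -0.05, "wx": 0, "wy": 0, "wz": 0.18}
    - {"jaw": 1, "dx": 0.72, "dy": -0.49, "dz": -0.05, "wx": 0, "wy": 0, "wz": 0.18}
    - {"jaw": 1, "dx": 0.72, "dy": -0.49, "dz": -0.05, "wx": 0, "wy": 0, "wz": 0.18}
    - {"jaw": 1, "dx": 0, "dy": 0, "dz": 0, "wx": 0, "wy": 0, "wz": 0}

```text
time: 2.95
ee_pos: [0.4003, -0.2989, 0.251]
eef_rot: [3.141, -0.005, 0.001]
wrist_force: [0.9, 0.0, 0.7]
grip_width: 0.0852
finger_force: 0.0
```

```bash
python3 d.py
```

```text
t 2.95 q [-0.88  0.28  1.4   0.    1.47  0.69] p [ 0.4003 -0.2989  0.251 ] x [ 1.    -0.003  0.001] y [-0.003 -1.     0.   ] z [ 0.001 -0.    -1.   ] F [0.9 0.  0.7] g 0.0852 0.0
864 ((419.714599609375, -303.8327331542969), (56.763248443603516, 16.37065315246582), 82.93104553222656) [ 0.42062382 -0.30564233  0.09014025]
[(array([ 0.422, -0.303,  0.09 ]), 0.85)]
```

View pics/sw.png

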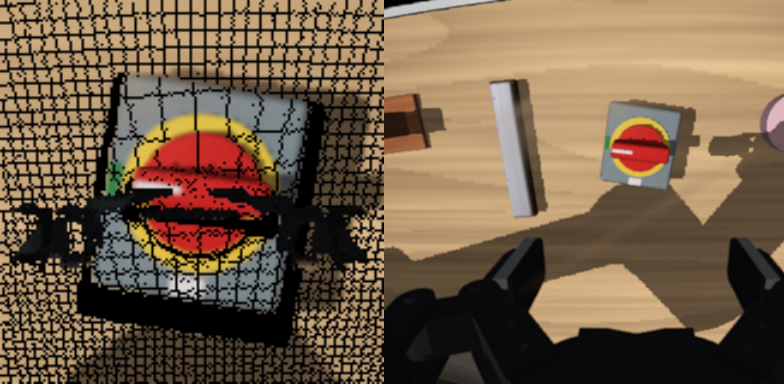

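Run:
```python
from h import *
a=np.radians(173)
T=mk([.421,-.3035,.14],[0,0,-1],[np.cos(a),np.sin(a),0]);go(T)
T2=mk([.421,-.3035,.068],[0,0,-1],[np.cos(a),np.sin(a),0]);go(T2,T0=T)
```

```text
n 15 dxyz [ 0.045 -0.034  0.246] w [0.    0.    0.938] dist 0.113
n 3 dxyz [-0.   0.   0.8] w [ 0.  0. -0.] dist 0.072
```

servo_tool:
  plan:
    - {"jaw": 1, "dx": 0.04, "dy": -0.03, "dz": 0.25, "wx": 0, "wy": 0, "wz": 0.94}
    - {"jaw": 1, "dx": 0.04, "dy": -0.03, "dz": 0.25, "wx": 0, "wy": 0, "wz": 0.94}
    - {"jaw": 1, "dx": 0.04, "dy": -0.03, "dz": 0.25, "wx": 0, "wy": 0, "wz": 0.94}
    - {"jaw": 1, "dx": 0.05, "dy": -0.03, "dz": 0.25, "wx": 0, "wy": 0, "wz": 0.94}
    - {"jaw": 1, "dx": 0.04, "dy": -0.03, "dz": 0.25, "wx": 0, "wy": 0, "wz": 0.94}
    - {"jaw": 1, "dx": 0.05, "dy": -0.04, "dz": 0.25, "wx": 0, "wy": 0, "wz": 0.94}
    - {"jaw": 1, "dx": 0.04, "dy": -0.03, "dz": 0.25, "wx": 0, "wy": 0, "wz": 0.94}
    - {"jaw": 1, "dx": 0.05, "dy": -0.04, "dz": 0.25, "wx": 0, "wy": 0, "wz": 0.94}
    - {"jaw": 1, "dx": 0.04, "dy": -0.03, "dz": 0.25, "wx": 0, "wy": 0, "wz": 0.94}
    - {"jaw": 1, "dx": 0.05, "dy": -0.04, "dz": 0.25, "wx": 0, "wy": 0, "wz": 0.94}
    - {"jaw": 1, "dx": 0.04, "dy": -0.03, "dz": 0.25, "wx": 0, "wy": 0, "wz": 0.94}
    - {"jaw": 1, "dx": 0.05, "dy": -0.04, "dz": 0.25, "wx": 0, "wy": 0, "wz": 0.94}
    - {"jaw": 1, "dx": 0.05, "dy": -0.03, "dz": 0.25, "wx": 0, "wy": 0, "wz": 0.94}
    - {"jaw": 1, "dx": 0.05, "dy": -0.04, "dz": 0.25, "wx": 0, "wy": 0, "wz": 0.94}
    - {"jaw": 1, "dx": 0.05, "dy": -0.04, "dz": 0.25, "wx": 0, "wy": 0, "wz": 0.94}
    - {"jaw": 1, "dx": 0, "dy": 0, "dz": 0, "wx": 0, "wy": 0, "wz": 0}

```text
time: 4.65
ee_pos: [0.4199, -0.3052, 0.1375]
eef_rot: [2.073, -2.36, -0.003]
wrist_force: [-0.0, 1.1, -0.8]
grip_width: 0.0854
finger_force: 0.0
```

Run:
```python
from h import *
st();a=np.radians(173)
T2=mk([.421,-.3035,.068],[0,0,-1],[np.cos(a),np.sin(a),0]);go(T2)
```

```text
t 4.65 q [-0.86  0.42  1.53 -0.    1.19  2.41] p [ 0.4199 -0.3052  0.1375] x [-0.129 -0.992 -0.001] y [-0.992  0.129  0.001] z [-0.001  0.001 -1.   ] F [-0.   1.1 -0.8] g 0.0854 0.0
n 3 dxyz [-0.019 -0.01   0.773] w [ 0.004  0.003 -0.02 ] dist 0.07
```

servo_tool:
  plan:
    - {"jaw": 1, "dx": -0.02, "dy": -0.01, "dz": 0.77, "wx": 0, "wy": 0, "wz": 0}
    - {"jaw": 1, "dx": -0.02, "dy": -0.01, "dz": 0.77, "wx": 0, "wy": 0, "wz": 0}
    - {"jaw": 1, "dx": -0.02, "dy": -0.01, "dz": 0.77, "wx": 0, "wy": 0, "wz": 0}
    - {"jaw": 0, "dx": 0, "dy": 0, "dz": 0, "wx": 0, "wy": 0, "wz": 0}
    - {"jaw": -1, "dx": 0, "dy": 0, "dz": 0, "wx": 0, "wy": 0, "wz": 0}
    - {"jaw": -1, "dx": 0, "dy": 0, "dz": 0, "wx": 0, "wy": 0, "wz": 0}
    - {"jaw": -1, "dx": 0, "dy": 0, "dz": 0, "wx": 0, "wy": 0, "wz": 0}
    - {"jaw": -1, "dx": 0, "dy": 0, "dz": 0, "wx": 0, "wy": 0, "wz": 0}
    - {"jaw": -1, "dx": 0, "dy": 0, "dz": 0, "wx": 0, "wy": 0, "wz": 0}
    - {"jaw": -1, "dx": 0, "dy": 0, "dz": 0, "wx": 0, "wy": 0, "wz": 0}

```text
time: 5.65
ee_pos: [0.42, -0.3029, 0.0702]
eef_rot: [2.075, -2.354, -0.004]
wrist_force: [-14.8, 1.5, 12.8]
grip_width: 0.0147
finger_force: 59.5
```

servo_tool:
  plan:
    - {"jaw": -1, "dx": 0, "dy": 0, "dz": 0, "wx": 0, "wy": 0, "wz": -0.5}
    - {"jaw": -1, "dx": 0, "dy": 0, "dz": 0, "wx": 0, "wy": 0, "wz": -0.9}
    - {"jaw": -1, "dx": 0, "dy": 0, "dz": 0, "wx": 0, "wy": 0, "wz": -0.9}
    - {"jaw": -1, "dx": 0, "dy": 0, "dz": 0, "wx": 0, "wy": 0, "wz": -0.9}
    - {"jaw": -1, "dx": 0, "dy": 0, "dz": 0, "wx": 0, "wy": 0, "wz": -0.9}
    - {"jaw": -1, "dx": 0, "dy": 0, "dz": 0, "wx": 0, "wy": 0, "wz": -0.9}
    - {"jaw": -1, "dx": 0, "dy": 0, "dz": 0, "wx": 0, "wy": 0, "wz": -0.9}
    - {"jaw": -1, "dx": 0, "dy": 0, "dz": 0, "wx": 0, "wy": 0, "wz": -0.9}
    - {"jaw": -1, "dx": 0, "dy": 0, "dz": 0, "wx": 0, "wy": 0, "wz": -0.9}
    - {"jaw": -1, "dx": 0, "dy": 0, "dz": 0, "wx": 0, "wy": 0, "wz": -0.9}
    - {"jaw": -1, "dx": 0, "dy": 0, "dz": 0, "wx": 0, "wy": 0, "wz": -0.9}
    - {"jaw": -1, "dx": 0, "dy": 0, "dz": 0, "wx": 0, "wy": 0, "wz": -0.9}
    - {"jaw": -1, "dx": 0, "dy": 0, "dz": 0, "wx": 0, "wy": 0, "wz": -0.9}
    - {"jaw": -1, "dx": 0, "dy": 0, "dz": 0, "wx": 0, "wy": 0, "wz": -0.9}
    - {"jaw": -1, "dx": 0, "dy": 0, "dz": 0, "wx": 0, "wy": 0, "wz": -0.9}
    - {"jaw": -1, "dx": 0, "dy": 0, "dz": 0, "wx": 0, "wy": 0, "wz": 0}
    - {"jaw": -1, "dx": 0, "dy": 0, "dz": 0, "wx": 0, "wy": 0, "wz": 0}

```text
time: 7.35
ee_pos: [0.4198, -0.3028, 0.0702]
eef_rot: [-3.135, 0.2, 0.007]
wrist_force: [-16.1, -0.6, 14.6]
grip_width: 0.0149
finger_force: 62.3
```

```bash
python3 -c "
from h import *
st()"
```

```text
t 7.35 q [-0.85  0.51  1.62 -0.    1.02  0.85] p [ 0.4198 -0.3028  0.0702] x [ 0.992 -0.127 -0.004] y [-0.127 -0.992 -0.   ] z [-0.004  0.001 -1.   ] F [-16.1  -0.6  14.6] g 0.0149 62.3
```

```bash
cat >> h.py <<'E'
def rz(a):a=np.radians(a);return np.array([np.cos(a),np.sin(a),0])
def G(c,u,n,sg,s=.047,a=65,d=.014):
    "tool pose gripping a comb (centre c) at end u from face n"
    u=np.array(u,float);n=np.array(n,float);a=np.radians(a);z=-u*np.cos(a)-n*np.sin(a)
    return mk(np.array(c)+s*u+d*z,z,sg*np.cross(u,n))
E
python3 - <<'E'
from h import *
T0=pose();T0[2,3]=.25
go(mk([.49,.32,.26],[0,0,-1],rz(3)),T0=T0)
E
```

```text
n 23 dxyz [ 0.758 -0.705 -0.016] w [-0.001  0.001 -0.634] dist 0.627
```

servo_tool:
  plan:
    - {"jaw": -1, "dx": 0, "dy": 0, "dz": 0, "wx": 0, "wy": 0, "wz": -0.5}
    - {"jaw": 0, "dx": 0, "dy": 0, "dz": 0, "wx": 0, "wy": 0, "wz": 0}
    - {"jaw": 0.5, "dx": 0, "dy": 0, "dz": 0, "wx": 0, "wy": 0, "wz": 0}
    - {"jaw": 0.5, "dx": 0, "dy": 0, "dz": 0, "wx": 0, "wy": 0, "wz": 0}
    - {"jaw": 0.5, "dx": 0, "dy": 0, "dz": -1, "wx": 0, "wy": 0, "wz": 0}
    - {"jaw": 0.5, "dx": 0, "dy": 0, "dz": -1, "wx": 0, "wy": 0, "wz": 0}
    - {"jaw": 0.5, "dx": 0, "dy": 0, "dz": -1, "wx": 0, "wy": 0, "wz": 0}
    - {"jaw": 0.5, "dx": 0, "dy": 0, "dz": -1, "wx": 0, "wy": 0, "wz": 0}
    - {"jaw": 0.5, "dx": 0, "dy": 0, "dz": -1, "wx": 0, "wy": 0, "wz": 0}
    - {"jaw": 0.5, "dx": 0, "dy": 0, "dz": -1, "wx": 0, "wy": 0, "wz": 0}
    - {"jaw": 0.5, "dx": 0, "dy": 0, "dz": 0, "wx": 0, "wy": 0, "wz": 0}

```text
time: 8.45
ee_pos: [0.4231, -0.3037, 0.2529]
eef_rot: [3.134, -0.103, 0.008]
wrist_force: [0.5, 0.0, -0.3]
grip_width: 0.0642
finger_force: 0.0
```

Run:
```python
from h import *
st()
im=eyes.get_image('wrist');P=cloud(im);c=im['color'].astype(int)
o=im['color'][:, 60:460];cv2.imwrite('pics/sw2.png',o)
go(mk([.49,.32,.26],[0,0,-1],rz(3)))
```

```text
t 8.45 q [-0.85  0.31  1.34  0.    1.48  0.79] p [ 0.4231 -0.3037  0.2529] x [ 0.998 -0.066  0.006] y [-0.066 -0.998  0.005] z [ 0.005 -0.006 -1.   ] F [ 0.5  0.  -0.3] g 0.0642 0.0
n 23 dxyz [ 0.771 -0.677 -0.014] w [ 0.002  0.    -0.612] dist 0.627
```

View pics/sw2.png

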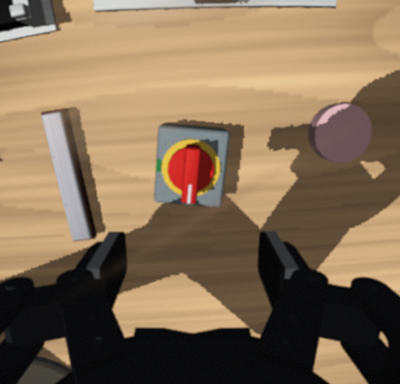

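The white line (190,195) now points at the white mark, so the lamp is off. Next I look at the combs.

servo_tool:
  plan:
    - {"jaw": 0.5, "dx": 0.77, "dy": -0.68, "dz": -0.01, "wx": 0, "wy": 0, "wz": -0.61}
    - {"jaw": 0.5, "dx": 0.77, "dy": -0.68, "dz": -0.01, "wx": 0, "wy": 0, "wz": -0.61}
    - {"jaw": 0.5, "dx": 0.77, "dy": -0.68, "dz": -0.01, "wx": 0, "wy": 0, "wz": -0.61}
    - {"jaw": 0.5, "dx": 0.77, "dy": -0.68, "dz": -0.01, "wx": 0, "wy": 0, "wz": -0.61}
    - {"jaw": 0.5, "dx": 0.77, "dy": -0.68, "dz": -0.01, "wx": 0, "wy": 0, "wz": -0.61}
    - {"jaw": 0.5, "dx": 0.77, "dy": -0.68, "dz": -0.01, "wx": 0, "wy": 0, "wz": -0.61}
    - {"jaw": 0.5, "dx": 0.77, "dy": -0.68, "dz": -0.01, "wx": 0, "wy": 0, "wz": -0.61}
    - {"jaw": 0.5, "dx": 0.77, "dy": -0.68, "dz": -0.01, "wx": 0, "wy": 0, "wz": -0.61}
    - {"jaw": 0.5, "dx": 0.77, "dy": -0.68, "dz": -0.01, "wx": 0, "wy": 0, "wz": -0.61}
    - {"jaw": 0.5, "dx": 0.77, "dy": -0.68, "dz": -0.01, "wx": 0, "wy": 0, "wz": -0.61}
    - {"jaw": 0.5, "dx": 0.77, "dy": -0.68, "dz": -0.01, "wx": 0, "wy": 0, "wz": -0.61}
    - {"jaw": 0.5, "dx": 0.77, "dy": -0.68, "dz": -0.01, "wx": 0, "wy": 0, "wz": -0.61}
    - {"jaw": 0.5, "dx": 0.77, "dy": -0.68, "dz": -0.01, "wx": 0, "wy": 0, "wz": -0.61}
    - {"jaw": 0.5, "dx": 0.77, "dy": -0.68, "dz": -0.01, "wx": 0, "wy": 0, "wz": -0.61}
    - {"jaw": 0.5, "dx": 0.77, "dy": -0.68, "dz": -0.01, "wx": 0, "wy": 0, "wz": -0.61}
    - {"jaw": 0.5, "dx": 0.77, "dy": -0.68, "dz": -0.01, "wx": 0, "wy": 0, "wz": -0.61}
    - {"jaw": 0.5, "dx": 0.77, "dy": -0.68, "dz": -0.01, "wx": 0, "wy": 0, "wz": -0.61}
    - {"jaw": 0.5, "dx": 0.77, "dy": -0.68, "dz": -0.01, "wx": 0, "wy": 0, "wz": -0.61}
    - {"jaw": 0.5, "dx": 0.77, "dy": -0.68, "dz": -0.01, "wx": 0, "wy": 0, "wz": -0.61}
    - {"jaw": 0.5, "dx": 0.77, "dy": -0.68, "dz": -0.01, "wx": 0, "wy": 0, "wz": -0.61}

```text
time: 10.5
ee_pos: [0.5429, 0.2479, 0.2533]
eef_rot: [-2.401, -2.024, 0.004]
wrist_force: [0.6, 0.6, -0.3]
grip_width: 0.0643
finger_force: 0.0
```

servo_tool:
  plan:
    - {"jaw": 0.5, "dx": 0.77, "dy": -0.68, "dz": -0.01, "wx": 0, "wy": 0, "wz": -0.61}
    - {"jaw": 0.5, "dx": 0.77, "dy": -0.68, "dz": -0.01, "wx": 0, "wy": 0, "wz": -0.61}
    - {"jaw": 0.5, "dx": 0.77, "dy": -0.68, "dz": -0.01, "wx": 0, "wy": 0, "wz": -0.61}
    - {"jaw": 0.5, "dx": 0, "dy": 0, "dz": 0, "wx": 0, "wy": 0, "wz": 0}
    - {"jaw": 0.5, "dx": 0, "dy": 0, "dz": 0, "wx": 0, "wy": 0, "wz": 0}

```text
time: 11.0
ee_pos: [0.4894, 0.3218, 0.2548]
eef_rot: [-2.168, -2.273, 0.003]
wrist_force: [-0.4, -0.5, 0.1]
grip_width: 0.064
finger_force: 0.0
```

```bash
cat > e.py <<'E'
from h import *
st()
im=eyes.get_image('wrist');P=cloud(im);c=im['color'].astype(int)
teal=((c[...,0]>c[...,2]+30)&(c[...,1]>c[...,2]+20)&(P[...,2]>.03)&(P[...,2]<.05)&(P[...,1]>.22)&(P[...,0]<.62)).astype(np.uint8)
n,l,s,_=cv2.connectedComponentsWithStats(cv2.erode(teal,np.ones((2,2))))
for i in range(1,n):
    if s[i,4]<300:continue
    q=P[l==i];print(s[i],cv2.minAreaRect((q[:,:2]*1000).astype(np.float32)),q.mean(0))
cv2.imwrite('pics/combs.png',im['color'])
a=(.4645,.3265,.035)
T=G(a,rz(93.3),[0,0,1],1);T1=T.copy();T1[:3,3]-=.08*T[:3,2]
go(T1);go(T,T0=T1)
E
python3 e.py
```

```text
t 11.0 q [ 0.38  0.43  1.15 -0.    1.56  0.33] p [0.4894 0.3218 0.2548] x [-0.047  0.999 -0.001] y [ 0.999  0.047 -0.002] z [-0.002 -0.001 -1.   ] F [-0.4 -0.5  0.1] g 0.064 0.0
[ 215  110   32   92 2663] ((466.6493835449219, 325.33563232421875), (34.36479187011719, 107.52732849121094), 2.970353364944458) [0.46664704 0.32719438 0.03937777]
[ 290  129   36   92 2406] ((558.8536376953125, 306.593994140625), (34.929683685302734, 108.81204986572266), 10.004900932312012) [0.55803004 0.30969504 0.03947626]
n 7 dxyz [ 0.527 -0.122  0.683] w [-0.005 -0.519 -0.013] dist 0.181
n 3 dxyz [-0.     0.     0.889] w [ 0. -0. -0.] dist 0.08
```

View pics/combs.png

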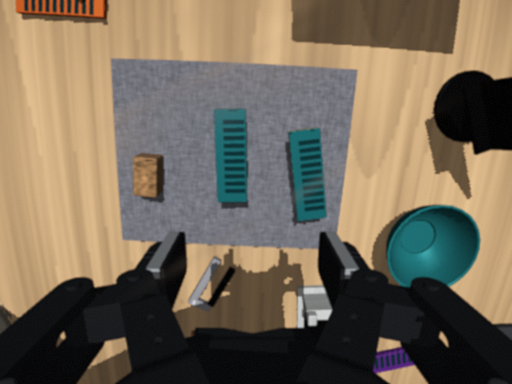

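Comb A is at (232,155) and comb B at (308,175), both teal with slots, and the spare block at (147,175) is empty. The capo is at (212,285). I grasp A by its +y end.

servo_tool:
  plan:
    - {"jaw": 0.4, "dx": 0.53, "dy": -0.11, "dz": 0.68, "wx": 0, "wy": -0.52, "wz": -0.01}
    - {"jaw": 0.4, "dx": 0.53, "dy": -0.11, "dz": 0.68, "wx": 0, "wy": -0.52, "wz": -0.01}
    - {"jaw": 0.4, "dx": 0.53, "dy": -0.11, "dz": 0.68, "wx": 0, "wy": -0.52, "wz": -0.01}
    - {"jaw": 0.4, "dx": 0.53, "dy": -0.11, "dz": 0.68, "wx": 0, "wy": -0.52, "wz": -0.01}
    - {"jaw": 0.4, "dx": 0.53, "dy": -0.11, "dz": 0.68, "wx": 0, "wy": -0.52, "wz": -0.01}
    - {"jaw": 0.4, "dx": 0.53, "dy": -0.11, "dz": 0.68, "wx": 0, "wy": -0.52, "wz": -0.01}
    - {"jaw": 0.4, "dx": 0.53, "dy": -0.11, "dz": 0.68, "wx": 0, "wy": -0.52, "wz": -0.01}
    - {"jaw": 0.4, "dx": 0, "dy": 0, "dz": 0, "wx": 0, "wy": 0, "wz": 0}
    - {"jaw": 0.4, "dx": 0, "dy": 0, "dz": 0, "wx": 0, "wy": 0, "wz": 0}

```text
time: 11.95
ee_pos: [0.4633, 0.4019, 0.096]
eef_rot: [1.922, 2.03, -0.428]
wrist_force: [0.1, -0.1, 0.3]
grip_width: 0.0599
finger_force: 0.0
```

Run:
```python
from h import *
st();go(G((.4662,.3262,.035),rz(93),[0,0,1],1))
```

```text
t 11.95 q [ 0.67  0.75  1.1  -0.35  1.56  0.66] p [0.4633 0.4019 0.096 ] x [-0.05   0.905 -0.423] y [ 0.999  0.054 -0.002] z [ 0.021 -0.422 -0.906] F [ 0.1 -0.1  0.3] g 0.0599 0.0
n 3 dxyz [-0.003 -0.011  0.905] w [-0.004 -0.     0.007] dist 0.081
```

servo_tool:
  plan:
    - {"jaw": 0.4, "dx": 0, "dy": -0.01, "dz": 0.9, "wx": 0, "wy": 0, "wz": 0}
    - {"jaw": 0.4, "dx": 0, "dy": -0.01, "dz": 0.9, "wx": 0, "wy": 0, "wz": 0}
    - {"jaw": 0.4, "dx": 0, "dy": -0.01, "dz": 0.9, "wx": 0, "wy": 0, "wz": 0}
    - {"jaw": 0.4, "dx": 0, "dy": 0, "dz": 0, "wx": 0, "wy": 0, "wz": 0}
    - {"jaw": -1, "dx": 0, "dy": 0, "dz": 0, "wx": 0, "wy": 0, "wz": 0}
    - {"jaw": -1, "dx": 0, "dy": 0, "dz": 0, "wx": 0, "wy": 0, "wz": 0}
    - {"jaw": -1, "dx": 0, "dy": 0, "dz": 0, "wx": 0, "wy": 0, "wz": 0}
    - {"jaw": -1, "dx": 0, "dy": 0, "dz": 0, "wx": 0, "wy": 0, "wz": 0}
    - {"jaw": -1, "dx": 0, "dy": 0, "dz": 0, "wx": 0, "wy": 0, "wz": 0}

```text
time: 12.85
ee_pos: [0.4647, 0.3689, 0.025]
eef_rot: [1.92, 2.029, -0.422]
wrist_force: [1.8, -0.1, 7.4]
grip_width: 0.0347
finger_force: 59.2
```

Run:
```python
from h import *
st();T=pose()
L=T.copy();L[2,3]+=.12;go(L)
# actual comb-in-tool from nominal comb pose
C=mk((.4662,.3262,.035),[0,0,1],np.cross([0,0,1],rz(93)));C=np.eye(4);u=rz(93);C[:3,:3]=np.c_[u,np.cross([0,0,1],u),[0,0,1]];C[:3,3]=(.4662,.3262,.035)
H=np.linalg.inv(T)@C;np.save('H1.npy',H)
# stand: comb x(up) , z=teal normal = -stand y
sy=rz(93.7);sf=np.array([.4458,.0115,.008])
S=np.eye(4);S[:3,:3]=np.c_[[0,0,1],np.cross(-sy,[0,0,1]),-sy]
S[:3,3]=sf+[0,0,.055+.07];A=S@np.linalg.inv(H);print(np.round(A,3));go(A,T0=L)
```

```text
t 12.85 q [ 0.63  0.79  1.24 -0.37  1.37  0.7 ] p [0.4647 0.3689 0.025 ] x [-0.049  0.905 -0.422] y [0.998 0.056 0.002] z [ 0.026 -0.421 -0.907] F [ 1.8 -0.1  7.4] g 0.0347 59.2
n 5 dxyz [-0.338  0.002 -0.725] w [-0. -0.  0.] dist 0.12
[[-0.029  0.998 -0.055  0.446]
 [ 0.421  0.062  0.905  0.021]
 [ 0.907  0.003 -0.422  0.176]
 [ 0.     0.     0.     1.   ]]
n 14 dxyz [-0.851 -0.093 -0.342] w [ 0.001  0.935 -0.004] dist 0.349
```

servo_tool:
  plan:
    - {"jaw": -1, "dx": -0.34, "dy": 0, "dz": -0.72, "wx": 0, "wy": 0, "wz": 0}
    - {"jaw": -1, "dx": -0.34, "dy": 0, "dz": -0.72, "wx": 0, "wy": 0, "wz": 0}
    - {"jaw": -1, "dx": -0.34, "dy": 0, "dz": -0.72, "wx": 0, "wy": 0, "wz": 0}
    - {"jaw": -1, "dx": -0.34, "dy": 0, "dz": -0.72, "wx": 0, "wy": 0, "wz": 0}
    - {"jaw": -1, "dx": -0.34, "dy": 0, "dz": -0.72, "wx": 0, "wy": 0, "wz": 0}
    - {"jaw": -1, "dx": -0.34, "dy": 0, "dz": -0.72, "wx": 0, "wy": 0, "wz": 0}

```text
time: 13.45
ee_pos: [0.4636, 0.368, 0.1681]
eef_rot: [1.92, 2.03, -0.426]
wrist_force: [0.3, -0.1, -0.1]
grip_width: 0.0344
finger_force: 59.9
```

servo_tool:
  plan:
    - {"jaw": -1, "dx": -0.85, "dy": -0.09, "dz": -0.34, "wx": 0, "wy": 0.93, "wz": 0}
    - {"jaw": -1, "dx": -0.85, "dy": -0.09, "dz": -0.34, "wx": 0, "wy": 0.93, "wz": 0}
    - {"jaw": -1, "dx": -0.85, "dy": -0.09, "dz": -0.34, "wx": 0, "wy": 0.93, "wz": 0}
    - {"jaw": -1, "dx": -0.85, "dy": -0.09, "dz": -0.34, "wx": 0, "wy": 0.93, "wz": 0}
    - {"jaw": -1, "dx": -0.85, "dy": -0.09, "dz": -0.34, "wx": 0, "wy": 0.93, "wz": 0}
    - {"jaw": -1, "dx": -0.85, "dy": -0.09, "dz": -0.34, "wx": 0, "wy": 0.93, "wz": 0}
    - {"jaw": -1, "dx": -0.85, "dy": -0.09, "dz": -0.34, "wx": 0, "wy": 0.93, "wz": 0}
    - {"jaw": -1, "dx": -0.85, "dy": -0.09, "dz": -0.34, "wx": 0, "wy": 0.93, "wz": 0}
    - {"jaw": -1, "dx": -0.85, "dy": -0.09, "dz": -0.34, "wx": 0, "wy": 0.93, "wz": 0}
    - {"jaw": -1, "dx": -0.85, "dy": -0.09, "dz": -0.34, "wx": 0, "wy": 0.93, "wz": 0}
    - {"jaw": -1, "dx": -0.85, "dy": -0.09, "dz": -0.34, "wx": 0, "wy": 0.93, "wz": 0}
    - {"jaw": -1, "dx": -0.85, "dy": -0.09, "dz": -0.34, "wx": 0, "wy": 0.93, "wz": 0}
    - {"jaw": -1, "dx": -0.85, "dy": -0.09, "dz": -0.34, "wx": 0, "wy": 0.93, "wz": 0}
    - {"jaw": -1, "dx": -0.85, "dy": -0.09, "dz": -0.34, "wx": 0, "wy": 0.93, "wz": 0}
    - {"jaw": -1, "dx": 0, "dy": 0, "dz": 0, "wx": 0, "wy": 0, "wz": 0}
    - {"jaw": -1, "dx": 0, "dy": 0, "dz": 0, "wx": 0, "wy": 0, "wz": 0}

```text
time: 15.05
ee_pos: [0.4454, 0.0204, 0.1981]
eef_rot: [-1.481, -1.562, -0.932]
wrist_force: [0.6, 0.8, 0.1]
grip_width: 0.0342
finger_force: 59.9
```

```bash
cat > f.py <<'E'
import sys
from h import *
st();H=np.load('H1.npy');Tc=pose()@H;print('comb est',np.round(Tc[:3,3],4),'up',np.round(Tc[:3,0],3),'teal',np.round(Tc[:3,2],3))
for n in('side','scene'):
    im=eyes.get_image(n);P=cloud(im)
    m=(abs(P[...,0]-.446)<.03)&(abs(P[...,1]-.0115)<.06)&(P[...,2]>float(sys.argv[1]))&(P[...,2]<float(sys.argv[2]))
    c=im['color'].astype(int);teal=m&(c[...,0]>c[...,2]+25);wood=m&(c[...,2]>120)&(c[...,2]>c[...,0]+15)
    for nm,k in(('teal',teal),('wood',wood)):
        q=P[k]
        if len(q)<30:print(n,nm,len(q));continue
        A=np.c_[q[:,0],q[:,2],np.ones(len(q))];w=np.linalg.lstsq(A,q[:,1],rcond=None)[0]
        r=np.abs(A@w-q[:,1]);k2=r<np.percentile(r,80);w=np.linalg.lstsq(A[k2],q[k2,1],rcond=None)[0]
        print(n,nm,len(q),'x',np.round(np.percentile(q[:,0],[2,98]),3),'z',np.round(np.percentile(q[:,2],[2,98]),3),'ymean',round(q[:,1].mean(),4),'dy/dx,dy/dz',np.round(w[:2],3),'y at z=.11',round(w@[.446,.11,1],4))
    cv2.imwrite(f'pics/{n}_s.png',cv2.resize(im['color'][120:280,150:360] if n=='scene' else im['color'],None,fx=2 if n=='scene' else 1,fy=2 if n=='scene' else 1))
E
python3 f.py .08 .16
python3 - <<'E'
from h import *
H=np.load('H1.npy');sy=rz(93.7);sf=np.array([.4458,.0115,.008])
S=np.eye(4);S[:3,:3]=np.c_[[0,0,1],np.cross(-sy,[0,0,1]),-sy]
S[:3,3]=sf+[0,0,.055+.072];T=S@np.linalg.inv(H);go(T);S[2,3]=.008+.055+.002;go(S@np.linalg.inv(H),T0=T)
E
```

```text
t 15.05 q [-0.67  0.52  1.67  0.77  1.81 -0.89] p [0.4454 0.0204 0.1981] x [-0.022  0.431  0.902] y [ 0.999  0.054 -0.002] z [-0.05   0.901 -0.431] F [0.6 0.8 0.1] g 0.0342 59.9
comb est [0.4451 0.01   0.1555] up [0.004 0.011 1.   ] teal [ 0.057 -0.998  0.011]
side teal 0
side wood 27
scene teal 1
scene wood 0
n 1 dxyz [-0.64   0.024  0.305] w [ 0.032  0.103 -0.043] dist 0.021
n 3 dxyz [-0.705 -0.003  0.328] w [-0. -0. -0.] dist 0.07
```

View pics/scene_s.png

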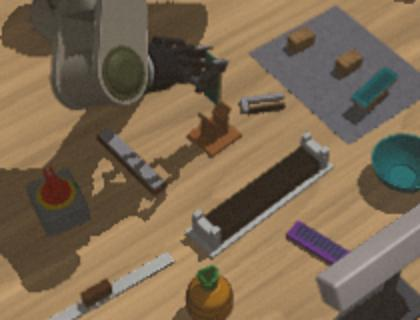

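The gripper holds the comb upright over the stand (comb ~(215,85), stand (213,125)), so I insert it.

servo_tool:
  plan:
    - {"jaw": -1, "dx": -0.64, "dy": 0.02, "dz": 0.3, "wx": 0.03, "wy": 0.1, "wz": -0.04}
    - {"jaw": -1, "dx": 0, "dy": 0, "dz": 0, "wx": 0, "wy": 0, "wz": 0}
    - {"jaw": -1, "dx": -0.35, "dy": 0, "dz": 0.16, "wx": 0, "wy": 0, "wz": 0}
    - {"jaw": -1, "dx": -0.35, "dy": 0, "dz": 0.16, "wx": 0, "wy": 0, "wz": 0}
    - {"jaw": -1, "dx": -0.35, "dy": 0, "dz": 0.16, "wx": 0, "wy": 0, "wz": 0}
    - {"jaw": -1, "dx": -0.35, "dy": 0, "dz": 0.16, "wx": 0, "wy": 0, "wz": 0}
    - {"jaw": -1, "dx": -0.35, "dy": 0, "dz": 0.16, "wx": 0, "wy": 0, "wz": 0}
    - {"jaw": -1, "dx": -0.35, "dy": 0, "dz": 0.16, "wx": 0, "wy": 0, "wz": 0}
    - {"jaw": -1, "dx": 0, "dy": 0, "dz": 0, "wx": 0, "wy": 0, "wz": 0}

```text
time: 16.05
ee_pos: [0.4454, 0.0205, 0.1064]
eef_rot: [-1.465, -1.555, -0.938]
wrist_force: [-0.0, -0.5, -1.2]
grip_width: 0.0342
finger_force: 62.0
```

```bash
python3 f.py .07 .13
```

```text
t 16.05 q [-0.67  0.68  1.74  0.75  1.65 -1.06] p [0.4454 0.0205 0.1064] x [-0.024  0.417  0.908] y [ 0.998  0.06  -0.001] z [-0.055  0.907 -0.418] F [-0.  -0.5 -1.2] g 0.0342 62.0
comb est [0.445  0.0107 0.0637] up [ 0.005 -0.004  1.   ] teal [ 0.063 -0.998 -0.004]
side teal 0
side wood 52 x [0.426 0.462] z [0.07  0.121] ymean 0.0147 dy/dx,dy/dz [-0.022 -0.273] y at z=.11 0.0132
scene teal 0
scene wood 18
```

View pics/scene_s.png

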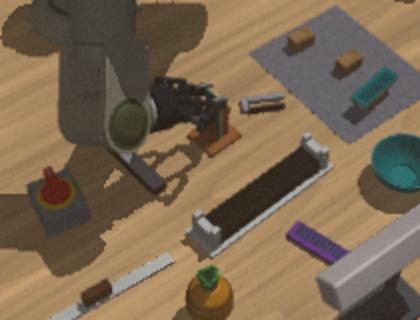

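servo_tool:
  plan:
    - {"jaw": 0, "dx": 0, "dy": 0, "dz": 0, "wx": 0, "wy": 0, "wz": 0}
    - {"jaw": 0.4, "dx": 0, "dy": 0, "dz": 0, "wx": 0, "wy": 0, "wz": 0}
    - {"jaw": 0.4, "dx": 0, "dy": 0, "dz": 0, "wx": 0, "wy": 0, "wz": 0}
    - {"jaw": 0.4, "dx": 0, "dy": 0, "dz": -1, "wx": 0, "wy": 0, "wz": 0}
    - {"jaw": 0.4, "dx": 0, "dy": 0, "dz": -1, "wx": 0, "wy": 0, "wz": 0}
    - {"jaw": 0.4, "dx": 0, "dy": 0, "dz": -1, "wx": 0, "wy": 0, "wz": 0}
    - {"jaw": 0.4, "dx": 0.3, "dy": 0, "dz": -0.9, "wx": 0, "wy": 0, "wz": 0}
    - {"jaw": 0.4, "dx": 1, "dy": 0, "dz": -0.3, "wx": 0, "wy": 0, "wz": 0}
    - {"jaw": 0.4, "dx": 1, "dy": 0, "dz": -0.3, "wx": 0, "wy": 0, "wz": 0}
    - {"jaw": 0.4, "dx": 1, "dy": 0, "dz": -0.3, "wx": 0, "wy": 0, "wz": 0}

```text
time: 17.15
ee_pos: [0.4507, -0.0686, 0.2591]
eef_rot: [-1.466, -1.558, -0.939]
wrist_force: [0.2, -0.4, 0.3]
grip_width: 0.0598
finger_force: 0.0
```

```bash
python3 f.py .075 .13;python3 - <<'E'
from h import *
sy=rz(93.7);T=G((.446,.0125,.063),[0,0,1],sy,-1);A=T.copy();A[:3,3]-=.1*T[:3,2];A[2,3]+=.08
print(np.round(A,3));go(A)
E
```

```text
t 17.15 q [-0.79  0.5   1.47  0.74  2.05 -0.82] p [ 0.4507 -0.0686  0.2591] x [-0.026  0.419  0.908] y [0.998 0.06  0.001] z [-0.054  0.906 -0.42 ] F [ 0.2 -0.4  0.3] g 0.0598 0.0
comb est [ 0.4505 -0.0784  0.2164] up [ 0.003 -0.002  1.   ] teal [ 0.062 -0.998 -0.002]
side teal 0
side wood 54 x [0.427 0.46 ] z [0.078 0.122] ymean 0.0132 dy/dx,dy/dz [ 0.046 -0.045] y at z=.11 0.0141
scene teal 1
scene wood 19
[[-0.027  0.998  0.058  0.441]
 [ 0.422  0.065 -0.904  0.09 ]
 [-0.906 -0.    -0.423  0.226]
 [ 0.     0.     0.     1.   ]]
n 20 dxyz [0.327 0.    0.09 ] w [ 0.003 -0.945 -0.002] dist 0.163
```

View pics/scene_s.png

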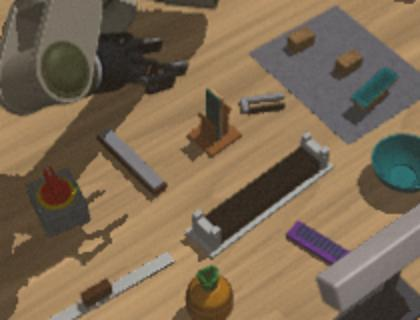

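The comb stands upright in the stand at (213,105). I check the path over the top.

Run:
```python
from h import *
sy=rz(93.7);T=G((.445,.0095,.063),[0,0,1],sy,-1);A=T.copy();A[:3,3]-=.1*T[:3,2];A[2,3]+=.06
go(A)
from scipy.linalg import logm,expm
p=pose();D=np.real(logm(np.linalg.inv(p)@A))
for f in np.linspace(0,1,6):print(np.round((p@expm(D*f))[:3,3],3))
```

```text
n 20 dxyz [ 0.319 -0.002  0.131] w [ 0.003 -0.945 -0.002] dist 0.165
[ 0.451 -0.068  0.261]
[ 0.449 -0.034  0.283]
[0.446 0.007 0.288]
[0.443 0.045 0.274]
[0.441 0.074 0.245]
[0.44  0.087 0.206]
```

servo_tool:
  plan:
    - {"jaw": 0.4, "dx": 0.32, "dy": 0, "dz": 0.13, "wx": 0, "wy": -0.95, "wz": 0}
    - {"jaw": 0.4, "dx": 0.32, "dy": 0, "dz": 0.13, "wx": 0, "wy": -0.95, "wz": 0}
    - {"jaw": 0.4, "dx": 0.32, "dy": 0, "dz": 0.13, "wx": 0, "wy": -0.95, "wz": 0}
    - {"jaw": 0.4, "dx": 0.32, "dy": 0, "dz": 0.13, "wx": 0, "wy": -0.95, "wz": 0}
    - {"jaw": 0.4, "dx": 0.32, "dy": 0, "dz": 0.13, "wx": 0, "wy": -0.95, "wz": 0}
    - {"jaw": 0.4, "dx": 0.32, "dy": 0, "dz": 0.13, "wx": 0, "wy": -0.95, "wz": 0}
    - {"jaw": 0.4, "dx": 0.32, "dy": 0, "dz": 0.13, "wx": 0, "wy": -0.95, "wz": 0}
    - {"jaw": 0.4, "dx": 0.32, "dy": 0, "dz": 0.13, "wx": 0, "wy": -0.95, "wz": 0}
    - {"jaw": 0.4, "dx": 0.32, "dy": 0, "dz": 0.13, "wx": 0, "wy": -0.95, "wz": 0}
    - {"jaw": 0.4, "dx": 0.32, "dy": 0, "dz": 0.13, "wx": 0, "wy": -0.95, "wz": 0}
    - {"jaw": 0.4, "dx": 0.32, "dy": 0, "dz": 0.13, "wx": 0, "wy": -0.94, "wz": 0}
    - {"jaw": 0.4, "dx": 0.32, "dy": 0, "dz": 0.13, "wx": 0, "wy": -0.94, "wz": 0}
    - {"jaw": 0.4, "dx": 0.32, "dy": 0, "dz": 0.13, "wx": 0, "wy": -0.94, "wz": 0}
    - {"jaw": 0.4, "dx": 0.32, "dy": 0, "dz": 0.13, "wx": 0, "wy": -0.94, "wz": 0}
    - {"jaw": 0.4, "dx": 0.32, "dy": 0, "dz": 0.13, "wx": 0, "wy": -0.94, "wz": 0}
    - {"jaw": 0.4, "dx": 0.32, "dy": 0, "dz": 0.13, "wx": 0, "wy": -0.94, "wz": 0}
    - {"jaw": 0.4, "dx": 0.32, "dy": 0, "dz": 0.13, "wx": 0, "wy": -0.94, "wz": 0}
    - {"jaw": 0.4, "dx": 0.32, "dy": 0, "dz": 0.13, "wx": 0, "wy": -0.94, "wz": 0}
    - {"jaw": 0.4, "dx": 0.32, "dy": 0, "dz": 0.13, "wx": 0, "wy": -0.94, "wz": 0}
    - {"jaw": 0.4, "dx": 0.32, "dy": 0, "dz": 0.13, "wx": 0, "wy": -0.94, "wz": 0}

```text
time: 19.25
ee_pos: [0.4415, 0.0883, 0.2036]
eef_rot: [1.466, 1.56, -0.934]
wrist_force: [0.7, -0.1, 0.9]
grip_width: 0.0596
finger_force: 0.0
```

```bash
cat > g.py <<'E'
from h import *
st();sy=rz(93.7);T=G((.445,.0095,.063),[0,0,1],sy,-1);A=T.copy();A[:3,3]-=.08*T[:3,2]
go(A);go(T,T0=A)
E
python3 g.py
```

```text
t 19.25 q [ 0.42  0.55  1.59 -1.01  1.61  0.66] p [0.4415 0.0883 0.2036] x [-0.026  0.421 -0.907] y [0.998 0.062 0.   ] z [ 0.057 -0.905 -0.422] F [ 0.7 -0.1  0.9] g 0.0596 0.0
n 3 dxyz [ 0.573 -0.018  0.501] w [-0.005  0.002 -0.004] dist 0.068
n 3 dxyz [-0.    -0.     0.889] w [-0.  0. -0.] dist 0.08
```

servo_tool:
  plan:
    - {"jaw": 0.4, "dx": 0.57, "dy": -0.02, "dz": 0.5, "wx": 0, "wy": 0, "wz": 0}
    - {"jaw": 0.4, "dx": 0.57, "dy": -0.02, "dz": 0.5, "wx": 0, "wy": 0, "wz": 0}
    - {"jaw": 0.4, "dx": 0.57, "dy": -0.02, "dz": 0.5, "wx": 0, "wy": 0, "wz": 0}
    - {"jaw": 0.4, "dx": 0, "dy": 0, "dz": 0.45, "wx": 0, "wy": 0, "wz": 0}
    - {"jaw": 0.4, "dx": 0, "dy": 0, "dz": 0.45, "wx": 0, "wy": 0, "wz": 0}
    - {"jaw": 0.4, "dx": 0, "dy": 0, "dz": 0.45, "wx": 0, "wy": 0, "wz": 0}
    - {"jaw": 0.4, "dx": 0, "dy": 0, "dz": 0.45, "wx": 0, "wy": 0, "wz": 0}
    - {"jaw": 0.4, "dx": 0, "dy": 0, "dz": 0.43, "wx": 0, "wy": 0, "wz": 0}
    - {"jaw": 0.4, "dx": 0, "dy": 0, "dz": 0.43, "wx": 0, "wy": 0, "wz": 0}
    - {"jaw": 0.4, "dx": 0, "dy": 0, "dz": 0, "wx": 0, "wy": 0, "wz": 0}
    - {"jaw": 0, "dx": 0, "dy": 0, "dz": 0, "wx": 0, "wy": 0, "wz": 0}
    - {"jaw": -1, "dx": 0, "dy": 0, "dz": 0, "wx": 0, "wy": 0, "wz": 0}
    - {"jaw": -1, "dx": 0, "dy": 0, "dz": 0, "wx": 0, "wy": 0, "wz": 0}
    - {"jaw": -1, "dx": 0, "dy": 0, "dz": 0, "wx": 0, "wy": 0, "wz": 0}
    - {"jaw": -1, "dx": 0, "dy": 0, "dz": 0, "wx": 0, "wy": 0, "wz": 0}
    - {"jaw": -1, "dx": 0, "dy": 0, "dz": 0, "wx": 0, "wy": 0, "wz": 0}

```text
time: 20.85
ee_pos: [0.4455, -0.003, 0.1049]
eef_rot: [1.471, 1.562, -0.932]
wrist_force: [-0.2, 0.7, 3.1]
grip_width: 0.0344
finger_force: 59.6
```

```bash
cat > k.py <<'E'
import sys
from h import *
st();T=pose();sy=rz(93.7)
L=T.copy();L[2,3]+=.12;go(L)
C=np.eye(4);C[:3,:3]=np.c_[[0,0,1],np.cross(sy,[0,0,1]),sy];C[:3,3]=(.445,.0095,.063)  # x held end up, z bare
H=np.linalg.inv(T)@C;np.save('H2.npy',H);print(np.round(H,3))
yb=float(sys.argv[1]);bx=rz(4.2);by=rz(94.2);b=np.array([.610,-.0085,.035])+by*yb
B=np.eye(4);B[:3,:3]=np.c_[-bx,np.cross([0,0,1],-bx),[0,0,1]];B[:3,3]=b+[0,0,.09];A=B@np.linalg.inv(H);print(np.round(A,3))
go(A,T0=L)
from scipy.linalg import logm,expm
D=np.real(logm(np.linalg.inv(L)@A))
for f in np.linspace(0,1,6):
    X=L@expm(D*f);Y=X@H;print(np.round(X[:3,3],3),'comb low end',np.round((Y@[-.055,0,0,1])[:3],3))
E
python3 k.py .055
```

```text
t 20.85 q [ 0.25  0.67  1.79 -1.15  1.34  0.88] p [ 0.4455 -0.003   0.1049] x [-0.025  0.425 -0.905] y [0.998 0.061 0.001] z [ 0.055 -0.903 -0.426] F [-0.2  0.7  3.1] g 0.0344 59.6
n 5 dxyz [-0.724  0.001 -0.341] w [-0.  0.  0.] dist 0.12
[[-0.905  0.003  0.426  0.043]
 [ 0.001  1.    -0.004  0.   ]
 [-0.426 -0.003 -0.905  0.007]
 [ 0.     0.     0.     1.   ]]
[[ 0.902  0.072  0.425  0.564]
 [ 0.063 -0.997  0.034  0.044]
 [ 0.426 -0.004 -0.905  0.112]
 [ 0.     0.     0.     1.   ]]
n 19 dxyz [0.308 0.025 0.128] w [0.254 0.533 0.7  ] dist 0.17
[ 0.445 -0.003  0.225] comb low end [0.445 0.01  0.128]
[0.452 0.002 0.188] comb low end [0.478 0.035 0.1  ]
[0.468 0.013 0.155] comb low end [0.521 0.058 0.087]
[0.494 0.027 0.131] comb low end [0.57  0.07  0.089]
[0.527 0.038 0.117] comb low end [0.619 0.068 0.103]
[0.564 0.044 0.112] comb low end [0.661 0.05  0.125]
```

servo_tool:
  plan:
    - {"jaw": -1, "dx": -0.72, "dy": 0, "dz": -0.34, "wx": 0, "wy": 0, "wz": 0}
    - {"jaw": -1, "dx": -0.72, "dy": 0, "dz": -0.34, "wx": 0, "wy": 0, "wz": 0}
    - {"jaw": -1, "dx": -0.72, "dy": 0, "dz": -0.34, "wx": 0, "wy": 0, "wz": 0}
    - {"jaw": -1, "dx": -0.72, "dy": 0, "dz": -0.34, "wx": 0, "wy": 0, "wz": 0}
    - {"jaw": -1, "dx": -0.72, "dy": 0, "dz": -0.34, "wx": 0, "wy": 0, "wz": 0}
    - {"jaw": -1, "dx": -0.72, "dy": 0, "dz": -0.34, "wx": 0, "wy": 0, "wz": 0}
    - {"jaw": -1, "dx": -0.72, "dy": 0, "dz": -0.34, "wx": 0, "wy": 0, "wz": 0}

```text
time: 21.55
ee_pos: [0.4449, -0.003, 0.2726]
eef_rot: [1.472, 1.563, -0.932]
wrist_force: [0.5, 0.1, -0.8]
grip_width: 0.0343
finger_force: 59.7
```

servo_tool:
  plan:
    - {"jaw": -1, "dx": 0.31, "dy": 0.02, "dz": 0.13, "wx": 0.25, "wy": 0.53, "wz": 0.7}
    - {"jaw": -1, "dx": 0.31, "dy": 0.02, "dz": 0.13, "wx": 0.25, "wy": 0.53, "wz": 0.7}
    - {"jaw": -1, "dx": 0.31, "dy": 0.02, "dz": 0.13, "wx": 0.25, "wy": 0.53, "wz": 0.7}
    - {"jaw": -1, "dx": 0.31, "dy": 0.02, "dz": 0.13, "wx": 0.25, "wy": 0.53, "wz": 0.7}
    - {"jaw": -1, "dx": 0.31, "dy": 0.02, "dz": 0.13, "wx": 0.25, "wy": 0.53, "wz": 0.7}
    - {"jaw": -1, "dx": 0.31, "dy": 0.02, "dz": 0.13, "wx": 0.25, "wy": 0.53, "wz": 0.7}
    - {"jaw": -1, "dx": 0.31, "dy": 0.02, "dz": 0.13, "wx": 0.25, "wy": 0.53, "wz": 0.7}
    - {"jaw": -1, "dx": 0.31, "dy": 0.02, "dz": 0.13, "wx": 0.25, "wy": 0.53, "wz": 0.7}
    - {"jaw": -1, "dx": 0.31, "dy": 0.02, "dz": 0.13, "wx": 0.25, "wy": 0.53, "wz": 0.7}
    - {"jaw": -1, "dx": 0.31, "dy": 0.02, "dz": 0.13, "wx": 0.25, "wy": 0.53, "wz": 0.7}
    - {"jaw": -1, "dx": 0.31, "dy": 0.02, "dz": 0.13, "wx": 0.25, "wy": 0.53, "wz": 0.7}
    - {"jaw": -1, "dx": 0.31, "dy": 0.02, "dz": 0.13, "wx": 0.25, "wy": 0.53, "wz": 0.7}
    - {"jaw": -1, "dx": 0.31, "dy": 0.02, "dz": 0.13, "wx": 0.25, "wy": 0.53, "wz": 0.7}
    - {"jaw": -1, "dx": 0.31, "dy": 0.02, "dz": 0.13, "wx": 0.25, "wy": 0.53, "wz": 0.7}
    - {"jaw": -1, "dx": 0.31, "dy": 0.02, "dz": 0.13, "wx": 0.25, "wy": 0.53, "wz": 0.7}
    - {"jaw": -1, "dx": 0.31, "dy": 0.02, "dz": 0.13, "wx": 0.25, "wy": 0.53, "wz": 0.7}
    - {"jaw": -1, "dx": 0.31, "dy": 0.02, "dz": 0.13, "wx": 0.25, "wy": 0.53, "wz": 0.7}
    - {"jaw": -1, "dx": 0.31, "dy": 0.02, "dz": 0.13, "wx": 0.25, "wy": 0.53, "wz": 0.7}
    - {"jaw": -1, "dx": 0.31, "dy": 0.02, "dz": 0.13, "wx": 0.25, "wy": 0.53, "wz": 0.7}
    - {"jaw": -1, "dx": 0, "dy": 0, "dz": 0, "wx": 0, "wy": 0, "wz": 0}

```text
time: 23.55
ee_pos: [0.5621, 0.0448, 0.1566]
eef_rot: [-3.055, -0.111, -0.679]
wrist_force: [-0.6, 1.0, -0.0]
grip_width: 0.0347
finger_force: 59.7
```

```bash
cat > m.py <<'E'
import sys
from h import *
st();H=np.load('H2.npy');Y=pose()@H;print('comb est',np.round(Y[:3,3],4),np.round(Y[:3,0],3),np.round(Y[:3,2],3))
im=eyes.get_image('scene');P=cloud(im);q=P.reshape(-1,3)
k=(np.hypot(q[:,0]-Y[0,3],q[:,1]-Y[1,3])<.05)&(abs(q[:,2]-Y[2,3]-.005)<.03)&(q[:,0]>.6)
q=q[k];A=np.c_[q[:,:2],np.ones(len(q))];w=np.linalg.lstsq(A,q[:,2],rcond=None)[0]
for _ in range(5):
    r=abs(A@w-q[:,2]);g=r<.004;w=np.linalg.lstsq(A[g],q[g,2],rcond=None)[0]
print(len(q),g.sum(),'slopes',np.round(w[:2],3),'z at est',round(w@[Y[0,3],Y[1,3],1],4),'x range',q[g,0].min(),q[g,0].max(),'y',q[g,1].min(),q[g,1].max())
cv2.imwrite('pics/place.png',cv2.resize(im['color'][120:280,150:360],None,fx=2,fy=2))
yb=float(sys.argv[1]);bx=rz(4.2);by=rz(94.2);b=np.array([.610,-.0085,.035])+by*yb
B=np.eye(4);B[:3,:3]=np.c_[-bx,np.cross([0,0,1],-bx),[0,0,1]];B[:3,3]=b+[0,0,.05];A=B@np.linalg.inv(H);go(A)
B[:3,3]=b+[0,0,.003];go(B@np.linalg.inv(H),T0=A)
E
python3 m.py .055
```

```text
t 23.55 q [-0.18  0.33  1.71  0.16  0.69  1.22] p [0.5621 0.0448 0.1566] x [0.903 0.067 0.423] y [ 0.071 -0.997  0.005] z [ 0.423  0.025 -0.906] F [-0.6  1.  -0. ] g 0.0347 59.7
comb est [0.6039 0.0476 0.169 ] [-0.997 -0.073  0.003] [0.002 0.01  1.   ]
157 135 slopes [ 0.015 -0.012] z at est 0.1742 x range 0.6004992512582344 0.6534709624578191 y 0.02895216894351571 0.0683501996670225
n 4 dxyz [-0.283  0.01   0.644] w [0.02  0.008 0.014] dist 0.084
n 2 dxyz [-0.334  0.003  0.709] w [-0.  0.  0.] dist 0.047
```

View pics/place.png

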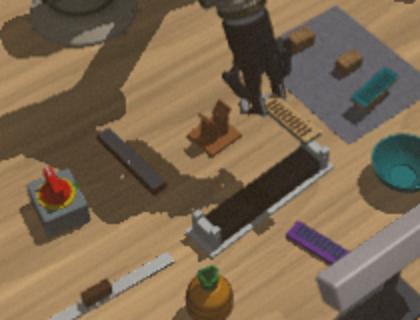

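Comb A is held bare face up at (290,118), level and above the bed. I lower it and release.

servo_tool:
  plan:
    - {"jaw": -1, "dx": -0.28, "dy": 0.01, "dz": 0.64, "wx": 0.02, "wy": 0.01, "wz": 0.01}
    - {"jaw": -1, "dx": -0.28, "dy": 0.01, "dz": 0.64, "wx": 0.02, "wy": 0.01, "wz": 0.01}
    - {"jaw": -1, "dx": -0.28, "dy": 0.01, "dz": 0.64, "wx": 0.02, "wy": 0.01, "wz": 0.01}
    - {"jaw": -1, "dx": -0.28, "dy": 0.01, "dz": 0.64, "wx": 0.02, "wy": 0.01, "wz": 0.01}
    - {"jaw": -1, "dx": -0.17, "dy": 0, "dz": 0.35, "wx": 0, "wy": 0, "wz": 0}
    - {"jaw": -1, "dx": -0.17, "dy": 0, "dz": 0.35, "wx": 0, "wy": 0, "wz": 0}
    - {"jaw": -1, "dx": -0.17, "dy": 0, "dz": 0.35, "wx": 0, "wy": 0, "wz": 0}
    - {"jaw": -1, "dx": -0.17, "dy": 0, "dz": 0.35, "wx": 0, "wy": 0, "wz": 0}
    - {"jaw": -1, "dx": 0, "dy": 0, "dz": 0, "wx": 0, "wy": 0, "wz": 0}

```text
time: 24.5
ee_pos: [0.564, 0.0449, 0.0257]
eef_rot: [-3.044, -0.114, -0.68]
wrist_force: [0.0, 0.4, -1.1]
grip_width: 0.0345
finger_force: 59.8
```

```bash
python3 m.py .055
```

```text
t 24.5 q [-0.18  0.55  1.85  0.35  0.33  1.  ] p [0.564  0.0449 0.0257] x [0.902 0.067 0.426] y [ 0.076 -0.997 -0.004] z [ 0.424  0.036 -0.905] F [ 0.   0.4 -1.1] g 0.0345 59.8
comb est [0.6058 0.0477 0.0382] [-0.997 -0.077  0.   ] [ 0. -0.  1.]
296 115 slopes [0.096 0.204] z at est 0.0381 x range 0.6004258208146349 0.6554709584122907 y -0.0019158373069871892 0.06723874601142621
n 2 dxyz [ 0.321  0.015 -0.695] w [-0.006 -0.006  0.013] dist 0.046
n 2 dxyz [-0.334  0.003  0.709] w [-0.  0.  0.] dist 0.047
```

servo_tool:
  plan:
    - {"jaw": -1, "dx": -0.02, "dy": 0, "dz": 0.05, "wx": 0, "wy": 0, "wz": 0}
    - {"jaw": 0, "dx": 0, "dy": 0, "dz": 0, "wx": 0, "wy": 0, "wz": 0}
    - {"jaw": 0.3, "dx": 0, "dy": 0, "dz": 0, "wx": 0, "wy": 0, "wz": 0}
    - {"jaw": 0.3, "dx": 0, "dy": 0, "dz": 0, "wx": 0, "wy": 0, "wz": 0}
    - {"jaw": 0.3, "dx": 0, "dy": 0, "dz": -0.6, "wx": 0, "wy": 0, "wz": 0}
    - {"jaw": 0.3, "dx": 0, "dy": 0, "dz": -0.9, "wx": 0, "wy": 0, "wz": 0}
    - {"jaw": 0.3, "dx": 0, "dy": 0, "dz": -0.9, "wx": 0, "wy": 0, "wz": 0}
    - {"jaw": 0.3, "dx": 0, "dy": 0, "dz": -0.9, "wx": 0, "wy": 0, "wz": 0}
    - {"jaw": 0.3, "dx": 0, "dy": 0, "dz": -0.9, "wx": 0, "wy": 0, "wz": 0}
    - {"jaw": 0.3, "dx": 0, "dy": 0, "dz": -0.9, "wx": 0, "wy": 0, "wz": 0}
    - {"jaw": 0.3, "dx": 0, "dy": 0, "dz": -0.9, "wx": 0, "wy": 0, "wz": 0}

```text
time: 25.65
ee_pos: [0.4871, 0.0379, 0.1891]
eef_rot: [-3.044, -0.11, -0.686]
wrist_force: [-0.1, -0.3, 0.9]
grip_width: 0.0553
finger_force: 0.0
```

```bash
cat > v.py <<'E'
from h import *
import sys
# wooden plates above bed: report fit of comb on the bed, cy in world given
im=eyes.get_image('scene');P=cloud(im)
b=np.array([.610,-.0085]);bx=rz(4.2)[:2];by=rz(94.2)[:2]
q=P.reshape(-1,3);l=np.c_[(q[:,:2]-b)@bx,(q[:,:2]-b)@by,q[:,2]]
k=(abs(l[:,0])<.09)&(abs(l[:,1])<.115)&(l[:,2]>.035)&(l[:,2]<.05);l=l[k]
for s in(1,-1):
    a=l[l[:,1]*s>0]
    if len(a)>50:print(s,len(a),cv2.minAreaRect((a[:,:2]*1000).astype(np.float32)),'z',np.round(np.percentile(a[:,2],[5,50,95]),3))
E
python3 v.py
python3 - <<'E'
from h import *
st();T=G((.558,.308,.035),rz(100.2),[0,0,1],1);A=T.copy();A[:3,3]-=.08*T[:3,2];A[2,3]+=.04
go(A)
from scipy.linalg import logm,expm
p=pose();D=np.real(logm(np.linalg.inv(p)@A))
for f in np.linspace(0,1,6):print(np.round((p@expm(D*f))[:3,3],3))
E
```

```text
1 293 ((2.341663360595703, 56.33442687988281), (87.50875854492188, 107.07958221435547), 56.22412109375) z [0.036 0.04  0.045]
t 25.7 q [-0.24  0.15  1.84  0.2   0.73  1.14] p [0.4872 0.0379 0.1927] x [0.899 0.065 0.434] y [ 0.073 -0.997 -0.002] z [ 0.433  0.034 -0.901] F [0.5 0.7 4.9] g 0.0555 0.0
n 17 dxyz [ 0.674 -0.424  0.084] w [ 0.004 -0.326 -0.843] dist 0.353
[0.487 0.038 0.193]
[0.544 0.093 0.209]
[0.582 0.165 0.21 ]
[0.596 0.243 0.196]
[0.583 0.319 0.169]
[0.545 0.382 0.135]
```

servo_tool:
  plan:
    - {"jaw": 0.3, "dx": 0.67, "dy": -0.42, "dz": 0.08, "wx": 0, "wy": -0.33, "wz": -0.84}
    - {"jaw": 0.3, "dx": 0.67, "dy": -0.42, "dz": 0.08, "wx": 0, "wy": -0.33, "wz": -0.84}
    - {"jaw": 0.3, "dx": 0.67, "dy": -0.42, "dz": 0.08, "wx": 0, "wy": -0.33, "wz": -0.84}
    - {"jaw": 0.3, "dx": 0.67, "dy": -0.42, "dz": 0.08, "wx": 0, "wy": -0.33, "wz": -0.84}
    - {"jaw": 0.3, "dx": 0.67, "dy": -0.42, "dz": 0.08, "wx": 0, "wy": -0.33, "wz": -0.84}
    - {"jaw": 0.3, "dx": 0.67, "dy": -0.42, "dz": 0.08, "wx": 0, "wy": -0.33, "wz": -0.84}
    - {"jaw": 0.3, "dx": 0.67, "dy": -0.42, "dz": 0.08, "wx": 0, "wy": -0.33, "wz": -0.84}
    - {"jaw": 0.3, "dx": 0.67, "dy": -0.42, "dz": 0.08, "wx": 0, "wy": -0.33, "wz": -0.84}
    - {"jaw": 0.3, "dx": 0.67, "dy": -0.42, "dz": 0.08, "wx": 0, "wy": -0.33, "wz": -0.84}
    - {"jaw": 0.3, "dx": 0.67, "dy": -0.42, "dz": 0.08, "wx": 0, "wy": -0.33, "wz": -0.84}
    - {"jaw": 0.3, "dx": 0.67, "dy": -0.42, "dz": 0.08, "wx": 0, "wy": -0.33, "wz": -0.84}
    - {"jaw": 0.3, "dx": 0.67, "dy": -0.42, "dz": 0.08, "wx": 0, "wy": -0.33, "wz": -0.84}
    - {"jaw": 0.3, "dx": 0.67, "dy": -0.42, "dz": 0.08, "wx": 0, "wy": -0.33, "wz": -0.84}
    - {"jaw": 0.3, "dx": 0.67, "dy": -0.42, "dz": 0.08, "wx": 0, "wy": -0.33, "wz": -0.84}
    - {"jaw": 0.3, "dx": 0.67, "dy": -0.42, "dz": 0.08, "wx": 0, "wy": -0.33, "wz": -0.84}
    - {"jaw": 0.3, "dx": 0.67, "dy": -0.42, "dz": 0.08, "wx": 0, "wy": -0.33, "wz": -0.84}
    - {"jaw": 0.3, "dx": 0.67, "dy": -0.42, "dz": 0.08, "wx": 0, "wy": -0.33, "wz": -0.84}
    - {"jaw": 0.3, "dx": 0, "dy": 0, "dz": 0, "wx": 0, "wy": 0, "wz": 0}

```text
time: 27.5
ee_pos: [0.5439, 0.3818, 0.128]
eef_rot: [1.78, 2.131, -0.414]
wrist_force: [-0.0, 0.3, 0.7]
grip_width: 0.0555
finger_force: 0.0
```

Run:
```python
from h import *
st();T=G((.558,.308,.035),rz(100.2),[0,0,1],1);A=T.copy();A[:3,3]-=.06*T[:3,2];go(A);go(T,T0=A)
```

```text
t 27.5 q [ 0.59  0.78  0.93 -0.4   1.62  0.43] p [0.5439 0.3818 0.128 ] x [-0.163  0.888 -0.431] y [ 0.984  0.176 -0.009] z [ 0.067 -0.426 -0.902] F [-0.   0.3  0.7] g 0.0555 0.0
n 2 dxyz [0.236 0.019 0.835] w [-0.038  0.038  0.012] dist 0.052
n 3 dxyz [ 0.    -0.     0.667] w [ 0.  0. -0.] dist 0.06
```

servo_tool:
  plan:
    - {"jaw": 0.3, "dx": 0.24, "dy": 0.02, "dz": 0.83, "wx": -0.04, "wy": 0.04, "wz": 0.01}
    - {"jaw": 0.3, "dx": 0.24, "dy": 0.02, "dz": 0.83, "wx": -0.04, "wy": 0.04, "wz": 0.01}
    - {"jaw": 0.3, "dx": 0, "dy": 0, "dz": 0.66, "wx": 0, "wy": 0, "wz": 0}
    - {"jaw": 0.3, "dx": 0, "dy": 0, "dz": 0.66, "wx": 0, "wy": 0, "wz": 0}
    - {"jaw": 0.3, "dx": 0, "dy": 0, "dz": 0.66, "wx": 0, "wy": 0, "wz": 0}
    - {"jaw": 0.3, "dx": 0, "dy": 0, "dz": 0, "wx": 0, "wy": 0, "wz": 0}
    - {"jaw": -1, "dx": 0, "dy": 0, "dz": 0, "wx": 0, "wy": 0, "wz": 0}
    - {"jaw": -1, "dx": 0, "dy": 0, "dz": 0, "wx": 0, "wy": 0, "wz": 0}
    - {"jaw": -1, "dx": 0, "dy": 0, "dz": 0, "wx": 0, "wy": 0, "wz": 0}
    - {"jaw": -1, "dx": 0, "dy": 0, "dz": 0, "wx": 0, "wy": 0, "wz": 0}
    - {"jaw": -1, "dx": 0, "dy": 0, "dz": 0, "wx": 0, "wy": 0, "wz": 0}

```text
time: 28.6
ee_pos: [0.554, 0.3475, 0.0268]
eef_rot: [1.79, 2.126, -0.385]
wrist_force: [0.2, 2.6, 5.8]
grip_width: 0.035
finger_force: 59.6
```

Run:
```python
from h import *
st();T=pose()
L=T.copy();L[2,3]+=.15;go(L)
u=rz(100.2);C=np.eye(4);C[:3,:3]=np.c_[u,np.cross([0,0,1],u),[0,0,1]];C[:3,3]=(.558,.308,.035)
H=np.linalg.inv(T)@C;np.save('H1.npy',H);print(np.round(H,3))
sy=rz(93.7);sf=np.array([.4458,.0115,.008])
S=np.eye(4);S[:3,:3]=np.c_[[0,0,1],np.cross(-sy,[0,0,1]),-sy]
S[:3,3]=sf+[0,0,.055+.09];A=S@np.linalg.inv(H);print(np.round(A,3));go(A,T0=L)
from scipy.linalg import logm,expm
D=np.real(logm(np.linalg.inv(L)@A))
for f in np.linspace(0,1,6):
    X=L@expm(D*f);Y=X@H;print(np.round(X[:3,3],3),'comb low end',np.round((Y@[-.055,0,0,1])[:3],3))
```

```text
t 28.6 q [ 0.54  0.85  1.1  -0.42  1.37  0.49] p [0.554  0.3475 0.0268] x [-0.153  0.895 -0.42 ] y [0.985 0.172 0.008] z [ 0.079 -0.412 -0.908] F [0.2 2.6 5.8] g 0.035 59.6
n 6 dxyz [-0.35   0.007 -0.756] w [ 0. -0. -0.] dist 0.15
[[ 0.908 -0.008 -0.42  -0.039]
 [-0.005 -1.     0.008 -0.003]
 [-0.42  -0.005 -0.908  0.009]
 [ 0.     0.     0.     1.   ]]
[[-0.019  0.998 -0.053  0.448]
 [ 0.42   0.057  0.906  0.02 ]
 [ 0.908 -0.005 -0.42   0.193]
 [ 0.     0.     0.     1.   ]]
n 14 dxyz [-0.778 -0.339 -0.288] w [-0.019  0.934  0.075] dist 0.345
[0.554 0.348 0.177] comb low end [0.568 0.254 0.185]
[0.534 0.29  0.22 ] comb low end [0.546 0.198 0.199]
[0.515 0.222 0.245] comb low end [0.524 0.141 0.196]
[0.494 0.15  0.248] comb low end [0.5   0.088 0.177]
[0.472 0.08  0.23 ] comb low end [0.474 0.043 0.143]
[0.448 0.02  0.193] comb low end [0.446 0.012 0.098]
```

servo_tool:
  plan:
    - {"jaw": -1, "dx": -0.35, "dy": 0.01, "dz": -0.76, "wx": 0, "wy": 0, "wz": 0}
    - {"jaw": -1, "dx": -0.35, "dy": 0.01, "dz": -0.76, "wx": 0, "wy": 0, "wz": 0}
    - {"jaw": -1, "dx": -0.35, "dy": 0.01, "dz": -0.76, "wx": 0, "wy": 0, "wz": 0}
    - {"jaw": -1, "dx": -0.35, "dy": 0.01, "dz": -0.76, "wx": 0, "wy": 0, "wz": 0}
    - {"jaw": -1, "dx": -0.35, "dy": 0.01, "dz": -0.76, "wx": 0, "wy": 0, "wz": 0}
    - {"jaw": -1, "dx": -0.35, "dy": 0.01, "dz": -0.76, "wx": 0, "wy": 0, "wz": 0}

```text
time: 29.2
ee_pos: [0.554, 0.3476, 0.177]
eef_rot: [1.79, 2.128, -0.389]
wrist_force: [0.7, 0.1, -0.3]
grip_width: 0.0347
finger_force: 59.5
```

servo_tool:
  plan:
    - {"jaw": -1, "dx": -0.78, "dy": -0.34, "dz": -0.29, "wx": -0.02, "wy": 0.93, "wz": 0.07}
    - {"jaw": -1, "dx": -0.78, "dy": -0.34, "dz": -0.29, "wx": -0.02, "wy": 0.93, "wz": 0.07}
    - {"jaw": -1, "dx": -0.78, "dy": -0.34, "dz": -0.29, "wx": -0.02, "wy": 0.93, "wz": 0.07}
    - {"jaw": -1, "dx": -0.78, "dy": -0.34, "dz": -0.29, "wx": -0.02, "wy": 0.93, "wz": 0.07}
    - {"jaw": -1, "dx": -0.78, "dy": -0.34, "dz": -0.29, "wx": -0.02, "wy": 0.93, "wz": 0.07}
    - {"jaw": -1, "dx": -0.78, "dy": -0.34, "dz": -0.29, "wx": -0.02, "wy": 0.93, "wz": 0.07}
    - {"jaw": -1, "dx": -0.78, "dy": -0.34, "dz": -0.29, "wx": -0.02, "wy": 0.93, "wz": 0.07}
    - {"jaw": -1, "dx": -0.78, "dy": -0.34, "dz": -0.29, "wx": -0.02, "wy": 0.93, "wz": 0.07}
    - {"jaw": -1, "dx": -0.78, "dy": -0.34, "dz": -0.29, "wx": -0.02, "wy": 0.93, "wz": 0.07}
    - {"jaw": -1, "dx": -0.78, "dy": -0.34, "dz": -0.29, "wx": -0.02, "wy": 0.93, "wz": 0.07}
    - {"jaw": -1, "dx": -0.78, "dy": -0.34, "dz": -0.29, "wx": -0.02, "wy": 0.93, "wz": 0.07}
    - {"jaw": -1, "dx": -0.78, "dy": -0.34, "dz": -0.29, "wx": -0.02, "wy": 0.93, "wz": 0.07}
    - {"jaw": -1, "dx": -0.78, "dy": -0.34, "dz": -0.29, "wx": -0.02, "wy": 0.93, "wz": 0.07}
    - {"jaw": -1, "dx": -0.78, "dy": -0.34, "dz": -0.29, "wx": -0.02, "wy": 0.93, "wz": 0.07}
    - {"jaw": -1, "dx": 0, "dy": 0, "dz": 0, "wx": 0, "wy": 0, "wz": 0}
    - {"jaw": -1, "dx": 0, "dy": 0, "dz": 0, "wx": 0, "wy": 0, "wz": 0}

```text
time: 30.8
ee_pos: [0.4501, 0.0179, 0.1936]
eef_rot: [-1.471, -1.562, -0.929]
wrist_force: [-0.4, 0.3, -0.1]
grip_width: 0.0345
finger_force: 59.5
```

Run:
```python
from h import *
st();H=np.load('H1.npy');H[1,3]=0;np.save('H1.npy',H);sy=rz(93.7);sf=np.array([.4458,.0115,.008])
Tc=pose()@H;print('comb est',np.round(Tc[:3,3],4),'up',np.round(Tc[:3,0],3),'teal',np.round(Tc[:3,2],3))
S=np.eye(4);S[:3,:3]=np.c_[[0,0,1],np.cross(-sy,[0,0,1]),-sy]
S[:3,3]=sf+[0,0,.055+.072];T=S@np.linalg.inv(H);go(T);S[2,3]=.008+.055+.0015;go(S@np.linalg.inv(H),T0=T)
```

```text
t 30.8 q [-0.66  0.54  1.66  0.77  1.81 -0.89] p [0.4501 0.0179 0.1936] x [-0.023  0.426  0.904] y [ 0.998  0.062 -0.003] z [-0.057  0.903 -0.427] F [-0.4  0.3 -0.1] g 0.0345 59.5
comb est [0.4505 0.0094 0.1541] up [-0.002  0.007  1.   ] teal [ 0.069 -0.998  0.007]
n 1 dxyz [-0.543 -0.145  0.334] w [-0.032  0.06   0.029] dist 0.02
n 3 dxyz [-0.711  0.004  0.329] w [-0.  0.  0.] dist 0.071
```

Same insertion as before, then release and retreat.

servo_tool:
  plan:
    - {"jaw": -1, "dx": -0.54, "dy": -0.15, "dz": 0.33, "wx": -0.03, "wy": 0.06, "wz": 0.03}
    - {"jaw": -1, "dx": 0, "dy": 0, "dz": 0, "wx": 0, "wy": 0, "wz": 0}
    - {"jaw": -1, "dx": -0.35, "dy": 0, "dz": 0.16, "wx": 0, "wy": 0, "wz": 0}
    - {"jaw": -1, "dx": -0.35, "dy": 0, "dz": 0.16, "wx": 0, "wy": 0, "wz": 0}
    - {"jaw": -1, "dx": -0.35, "dy": 0, "dz": 0.16, "wx": 0, "wy": 0, "wz": 0}
    - {"jaw": -1, "dx": -0.35, "dy": 0, "dz": 0.16, "wx": 0, "wy": 0, "wz": 0}
    - {"jaw": -1, "dx": -0.35, "dy": 0, "dz": 0.16, "wx": 0, "wy": 0, "wz": 0}
    - {"jaw": -1, "dx": -0.35, "dy": 0, "dz": 0.16, "wx": 0, "wy": 0, "wz": 0}
    - {"jaw": -1, "dx": 0, "dy": 0, "dz": 0, "wx": 0, "wy": 0, "wz": 0}

```text
time: 31.7
ee_pos: [0.4447, 0.0198, 0.1048]
eef_rot: [-1.469, -1.551, -0.935]
wrist_force: [-0.4, 0.5, 0.2]
grip_width: 0.0345
finger_force: 59.5
```

```bash
python3 f.py .075 .13
```

```text
t 31.7 q [-0.67  0.69  1.74  0.75  1.65 -1.05] p [0.4447 0.0198 0.1048] x [-0.019  0.418  0.908] y [ 0.998  0.058 -0.006] z [-0.055  0.907 -0.418] F [-0.4  0.5  0.2] g 0.0345 59.5
comb est [0.4449 0.0117 0.0651] up [ 0.001 -0.002  1.   ] teal [ 0.066 -0.998 -0.002]
side teal 0
side wood 38 x [0.428 0.462] z [0.08  0.122] ymean 0.0115 dy/dx,dy/dz [-0.055 -0.055] y at z=.11 0.013
scene teal 0
scene wood 20
```

servo_tool:
  plan:
    - {"jaw": 0, "dx": 0, "dy": 0, "dz": 0, "wx": 0, "wy": 0, "wz": 0}
    - {"jaw": 0.4, "dx": 0, "dy": 0, "dz": 0, "wx": 0, "wy": 0, "wz": 0}
    - {"jaw": 0.4, "dx": 0, "dy": 0, "dz": 0, "wx": 0, "wy": 0, "wz": 0}
    - {"jaw": 0.4, "dx": 0, "dy": 0, "dz": -1, "wx": 0, "wy": 0, "wz": 0}
    - {"jaw": 0.4, "dx": 0, "dy": 0, "dz": -1, "wx": 0, "wy": 0, "wz": 0}
    - {"jaw": 0.4, "dx": 0, "dy": 0, "dz": -1, "wx": 0, "wy": 0, "wz": 0}
    - {"jaw": 0.4, "dx": 0.3, "dy": 0, "dz": -0.9, "wx": 0, "wy": 0, "wz": 0}
    - {"jaw": 0.4, "dx": 1, "dy": 0, "dz": -0.3, "wx": 0, "wy": 0, "wz": 0}
    - {"jaw": 0.4, "dx": 1, "dy": 0, "dz": -0.3, "wx": 0, "wy": 0, "wz": 0}
    - {"jaw": 0.4, "dx": 1, "dy": 0, "dz": -0.3, "wx": 0, "wy": 0, "wz": 0}

```text
time: 32.8
ee_pos: [0.4505, -0.0692, 0.2573]
eef_rot: [-1.47, -1.553, -0.935]
wrist_force: [0.4, 0.4, -0.0]
grip_width: 0.0596
finger_force: 0.0
```

```bash
python3 f.py .075 .13; python3 v.py
python3 - <<'E'
from h import *
sy=rz(93.7);T=G((.445,.0095,.063),[0,0,1],sy,-1);A=T.copy();A[:3,3]-=.08*T[:3,2];A[2,3]+=.05
go(A)
E
```

```text
t 32.8 q [-0.79  0.51  1.47  0.74  2.05 -0.82] p [ 0.4505 -0.0692  0.2573] x [-0.02   0.419  0.908] y [ 0.998  0.058 -0.004] z [-0.054  0.906 -0.42 ] F [ 0.4  0.4 -0. ] g 0.0596 0.0
comb est [ 0.4508 -0.0774  0.2177] up [-0.001 -0.     1.   ] teal [ 0.066 -0.998 -0.   ]
side teal 0
side wood 59 x [0.417 0.454] z [0.077 0.121] ymean 0.0123 dy/dx,dy/dz [ 0.026 -0.064] y at z=.11 0.0129
scene teal 0
scene wood 17
1 289 ((1.3083324432373047, 58.245906829833984), (112.2939224243164, 87.72627258300781), 24.68855094909668) z [0.036 0.041 0.045]
n 20 dxyz [ 0.28  -0.002  0.16 ] w [-0.001 -0.945 -0.003] dist 0.155
```

servo_tool:
  plan:
    - {"jaw": 0.4, "dx": 0.28, "dy": 0, "dz": 0.16, "wx": 0, "wy": -0.95, "wz": 0}
    - {"jaw": 0.4, "dx": 0.28, "dy": 0, "dz": 0.16, "wx": 0, "wy": -0.95, "wz": 0}
    - {"jaw": 0.4, "dx": 0.28, "dy": 0, "dz": 0.16, "wx": 0, "wy": -0.95, "wz": 0}
    - {"jaw": 0.4, "dx": 0.28, "dy": 0, "dz": 0.16, "wx": 0, "wy": -0.95, "wz": 0}
    - {"jaw": 0.4, "dx": 0.28, "dy": 0, "dz": 0.16, "wx": 0, "wy": -0.95, "wz": 0}
    - {"jaw": 0.4, "dx": 0.28, "dy": 0, "dz": 0.16, "wx": 0, "wy": -0.95, "wz": 0}
    - {"jaw": 0.4, "dx": 0.28, "dy": 0, "dz": 0.16, "wx": 0, "wy": -0.95, "wz": 0}
    - {"jaw": 0.4, "dx": 0.28, "dy": 0, "dz": 0.16, "wx": 0, "wy": -0.95, "wz": 0}
    - {"jaw": 0.4, "dx": 0.28, "dy": 0, "dz": 0.16, "wx": 0, "wy": -0.95, "wz": 0}
    - {"jaw": 0.4, "dx": 0.28, "dy": 0, "dz": 0.16, "wx": 0, "wy": -0.95, "wz": 0}
    - {"jaw": 0.4, "dx": 0.28, "dy": 0, "dz": 0.16, "wx": 0, "wy": -0.94, "wz": 0}
    - {"jaw": 0.4, "dx": 0.28, "dy": 0, "dz": 0.16, "wx": 0, "wy": -0.94, "wz": 0}
    - {"jaw": 0.4, "dx": 0.28, "dy": 0, "dz": 0.16, "wx": 0, "wy": -0.94, "wz": 0}
    - {"jaw": 0.4, "dx": 0.28, "dy": 0, "dz": 0.16, "wx": 0, "wy": -0.94, "wz": 0}
    - {"jaw": 0.4, "dx": 0.28, "dy": 0, "dz": 0.16, "wx": 0, "wy": -0.94, "wz": 0}
    - {"jaw": 0.4, "dx": 0.28, "dy": 0, "dz": 0.16, "wx": 0, "wy": -0.94, "wz": 0}
    - {"jaw": 0.4, "dx": 0.28, "dy": 0, "dz": 0.16, "wx": 0, "wy": -0.94, "wz": 0}
    - {"jaw": 0.4, "dx": 0.28, "dy": 0, "dz": 0.16, "wx": 0, "wy": -0.94, "wz": 0}
    - {"jaw": 0.4, "dx": 0.28, "dy": 0, "dz": 0.16, "wx": 0, "wy": -0.94, "wz": 0}
    - {"jaw": 0.4, "dx": 0.28, "dy": 0, "dz": 0.16, "wx": 0, "wy": -0.94, "wz": 0}

```text
time: 34.95
ee_pos: [0.4423, 0.0692, 0.186]
eef_rot: [1.466, 1.563, -0.941]
wrist_force: [-0.4, -0.4, -0.4]
grip_width: 0.0597
finger_force: 0.0
```

```bash
python3 f.py .075 .13; sed -i 's/(.445,.0095,.063)/(.441,.0088,.063)/' g.py; python3 g.py
```

```text
t 34.95 q [ 0.39  0.57  1.63 -1.03  1.56  0.69] p [0.4423 0.0692 0.186 ] x [-0.031  0.421 -0.907] y [ 0.998  0.06  -0.006] z [ 0.052 -0.905 -0.422] F [-0.4 -0.4 -0.4] g 0.0597 0.0
comb est [0.444  0.0443 0.2179] up [-0.054  0.762 -0.646] teal [-0.027  0.645  0.763]
side teal 0
side wood 0
scene teal 0
scene wood 14
t 35.05 q [ 0.39  0.57  1.63 -1.03  1.56  0.69] p [0.4415 0.0693 0.1836] x [-0.037  0.422 -0.906] y [ 0.998  0.06  -0.013] z [ 0.049 -0.905 -0.423] F [ 1.  -0.7 -0.5] g 0.06 0.0
n 2 dxyz [ 0.687 -0.066  0.331] w [-0.039 -0.003  0.043] dist 0.046
n 3 dxyz [-0.    -0.     0.889] w [-0.  0. -0.] dist 0.08
```

View pics/scene_s.png

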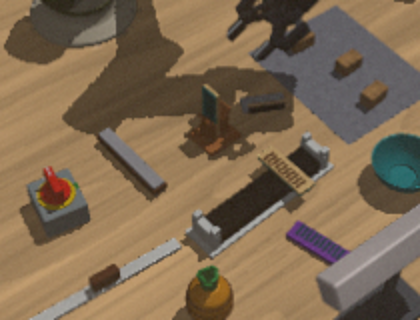

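The comb stands in the stand (210,100) and comb A lies bare side up on the bed (285,170). The bar has been knocked slightly, to (105,280).

servo_tool:
  plan:
    - {"jaw": 0.4, "dx": 0.69, "dy": -0.07, "dz": 0.33, "wx": -0.04, "wy": 0, "wz": 0.04}
    - {"jaw": 0.4, "dx": 0.69, "dy": -0.07, "dz": 0.33, "wx": -0.04, "wy": 0, "wz": 0.04}
    - {"jaw": 0.4, "dx": 0, "dy": 0, "dz": 0, "wx": 0, "wy": 0, "wz": 0}
    - {"jaw": 0.4, "dx": 0, "dy": 0, "dz": 0.45, "wx": 0, "wy": 0, "wz": 0}
    - {"jaw": 0.4, "dx": 0, "dy": 0, "dz": 0.45, "wx": 0, "wy": 0, "wz": 0}
    - {"jaw": 0.4, "dx": 0, "dy": 0, "dz": 0.45, "wx": 0, "wy": 0, "wz": 0}
    - {"jaw": 0.4, "dx": 0, "dy": 0, "dz": 0.45, "wx": 0, "wy": 0, "wz": 0}
    - {"jaw": 0.4, "dx": 0, "dy": 0, "dz": 0.43, "wx": 0, "wy": 0, "wz": 0}
    - {"jaw": 0.4, "dx": 0, "dy": 0, "dz": 0.43, "wx": 0, "wy": 0, "wz": 0}
    - {"jaw": 0.4, "dx": 0, "dy": 0, "dz": 0, "wx": 0, "wy": 0, "wz": 0}
    - {"jaw": 0, "dx": 0, "dy": 0, "dz": 0, "wx": 0, "wy": 0, "wz": 0}
    - {"jaw": -1, "dx": 0, "dy": 0, "dz": 0, "wx": 0, "wy": 0, "wz": 0}
    - {"jaw": -1, "dx": 0, "dy": 0, "dz": 0, "wx": 0, "wy": 0, "wz": 0}
    - {"jaw": -1, "dx": 0, "dy": 0, "dz": 0, "wx": 0, "wy": 0, "wz": 0}
    - {"jaw": -1, "dx": 0, "dy": 0, "dz": 0, "wx": 0, "wy": 0, "wz": 0}
    - {"jaw": -1, "dx": 0, "dy": 0, "dz": 0, "wx": 0, "wy": 0, "wz": 0}

```text
time: 36.65
ee_pos: [0.4431, -0.0035, 0.1073]
eef_rot: [1.471, 1.558, -0.923]
wrist_force: [-0.0, 0.4, 1.1]
grip_width: 0.0345
finger_force: 59.3
```

```bash
sed -i 's/(.445,.0095,.063)/(T[0,3],.0088,.063)/; s/T=pose();sy/T=pose();sy/; s/L\[2,3\]+=.12/L[2,3]+=.17/; s/\[0,0,.09\]/[0,0,.12]/' k.py; python3 k.py -.055
```

```text
t 36.65 q [ 0.25  0.66  1.8  -1.15  1.34  0.89] p [ 0.4431 -0.0035  0.1073] x [-0.018  0.426 -0.905] y [0.998 0.063 0.009] z [ 0.061 -0.903 -0.426] F [-0.   0.4  1.1] g 0.0345 59.3
n 7 dxyz [-0.732  0.007 -0.345] w [-0.  0. -0.] dist 0.17
[[-0.905  0.009  0.426  0.045]
 [ 0.009  1.    -0.002  0.   ]
 [-0.426  0.002 -0.905  0.008]
 [ 0.     0.     0.     1.   ]]
[[ 0.903  0.064  0.425  0.57 ]
 [ 0.057 -0.998  0.029 -0.066]
 [ 0.426 -0.002 -0.905  0.143]
 [ 0.     0.     0.     1.   ]]
n 19 dxyz [0.181 0.139 0.261] w [0.257 0.528 0.703] dist 0.195
[ 0.443 -0.004  0.277] comb low end [0.443 0.009 0.178]
[ 0.462 -0.019  0.246] comb low end [0.489 0.014 0.156]
[ 0.484 -0.032  0.216] comb low end [0.539 0.013 0.145]
[ 0.509 -0.043  0.188] comb low end [0.588 0.    0.144]
[ 0.538 -0.054  0.163] comb low end [ 0.633 -0.024  0.149]
[ 0.57  -0.066  0.143] comb low end [ 0.669 -0.059  0.155]
```

servo_tool:
  plan:
    - {"jaw": -1, "dx": -0.73, "dy": 0.01, "dz": -0.34, "wx": 0, "wy": 0, "wz": 0}
    - {"jaw": -1, "dx": -0.73, "dy": 0.01, "dz": -0.34, "wx": 0, "wy": 0, "wz": 0}
    - {"jaw": -1, "dx": -0.73, "dy": 0.01, "dz": -0.34, "wx": 0, "wy": 0, "wz": 0}
    - {"jaw": -1, "dx": -0.73, "dy": 0.01, "dz": -0.34, "wx": 0, "wy": 0, "wz": 0}
    - {"jaw": -1, "dx": -0.73, "dy": 0.01, "dz": -0.34, "wx": 0, "wy": 0, "wz": 0}
    - {"jaw": -1, "dx": -0.73, "dy": 0.01, "dz": -0.34, "wx": 0, "wy": 0, "wz": 0}
    - {"jaw": -1, "dx": -0.73, "dy": 0.01, "dz": -0.34, "wx": 0, "wy": 0, "wz": 0}

```text
time: 37.35
ee_pos: [0.4433, -0.0044, 0.2771]
eef_rot: [1.472, 1.559, -0.924]
wrist_force: [-0.2, 0.8, -0.6]
grip_width: 0.0344
finger_force: 59.4
```

servo_tool:
  plan:
    - {"jaw": -1, "dx": 0.18, "dy": 0.14, "dz": 0.26, "wx": 0.26, "wy": 0.53, "wz": 0.7}
    - {"jaw": -1, "dx": 0.18, "dy": 0.14, "dz": 0.26, "wx": 0.26, "wy": 0.53, "wz": 0.7}
    - {"jaw": -1, "dx": 0.18, "dy": 0.14, "dz": 0.26, "wx": 0.26, "wy": 0.53, "wz": 0.7}
    - {"jaw": -1, "dx": 0.18, "dy": 0.14, "dz": 0.26, "wx": 0.26, "wy": 0.53, "wz": 0.7}
    - {"jaw": -1, "dx": 0.18, "dy": 0.14, "dz": 0.26, "wx": 0.26, "wy": 0.53, "wz": 0.7}
    - {"jaw": -1, "dx": 0.18, "dy": 0.14, "dz": 0.26, "wx": 0.26, "wy": 0.53, "wz": 0.7}
    - {"jaw": -1, "dx": 0.18, "dy": 0.14, "dz": 0.26, "wx": 0.26, "wy": 0.53, "wz": 0.7}
    - {"jaw": -1, "dx": 0.18, "dy": 0.14, "dz": 0.26, "wx": 0.26, "wy": 0.53, "wz": 0.7}
    - {"jaw": -1, "dx": 0.18, "dy": 0.14, "dz": 0.26, "wx": 0.26, "wy": 0.53, "wz": 0.7}
    - {"jaw": -1, "dx": 0.18, "dy": 0.14, "dz": 0.26, "wx": 0.26, "wy": 0.53, "wz": 0.7}
    - {"jaw": -1, "dx": 0.18, "dy": 0.14, "dz": 0.26, "wx": 0.26, "wy": 0.53, "wz": 0.7}
    - {"jaw": -1, "dx": 0.18, "dy": 0.14, "dz": 0.26, "wx": 0.26, "wy": 0.53, "wz": 0.7}
    - {"jaw": -1, "dx": 0.18, "dy": 0.14, "dz": 0.26, "wx": 0.26, "wy": 0.53, "wz": 0.7}
    - {"jaw": -1, "dx": 0.18, "dy": 0.14, "dz": 0.26, "wx": 0.25, "wy": 0.53, "wz": 0.7}
    - {"jaw": -1, "dx": 0.18, "dy": 0.14, "dz": 0.26, "wx": 0.25, "wy": 0.53, "wz": 0.7}
    - {"jaw": -1, "dx": 0.18, "dy": 0.14, "dz": 0.26, "wx": 0.25, "wy": 0.53, "wz": 0.7}
    - {"jaw": -1, "dx": 0.18, "dy": 0.14, "dz": 0.26, "wx": 0.25, "wy": 0.53, "wz": 0.7}
    - {"jaw": -1, "dx": 0.18, "dy": 0.14, "dz": 0.26, "wx": 0.25, "wy": 0.53, "wz": 0.7}
    - {"jaw": -1, "dx": 0.18, "dy": 0.14, "dz": 0.26, "wx": 0.25, "wy": 0.53, "wz": 0.7}
    - {"jaw": -1, "dx": 0, "dy": 0, "dz": 0, "wx": 0, "wy": 0, "wz": 0}

```text
time: 39.35
ee_pos: [0.569, -0.0669, 0.1405]
eef_rot: [-3.049, -0.098, -0.674]
wrist_force: [0.2, 0.0, -0.5]
grip_width: 0.0345
finger_force: 59.5
```

```bash
python3 m.py -.055
```

```text
t 39.35 q [-0.42  0.37  1.7   0.31  0.71  0.89] p [ 0.569  -0.0669  0.1405] x [0.905 0.058 0.422] y [ 0.065 -0.998 -0.003] z [ 0.421  0.03  -0.907] F [ 0.2  0.  -0.5] g 0.0345 59.5
comb est [ 0.6133 -0.0644  0.1526] [-0.997 -0.074  0.005] [ 0.005 -0.001  1.   ]
198 167 slopes [ 0.006 -0.053] z at est 0.1589 x range 0.6002308924861215 0.6624664516024075 y -0.08084048912431818 -0.038769492254219995
n 3 dxyz [-0.314 -0.006  0.694] w [-0.003  0.015  0.01 ] dist 0.069
n 2 dxyz [-0.334  0.001  0.709] w [ 0.  0. -0.] dist 0.047
```

servo_tool:
  plan:
    - {"jaw": -1, "dx": -0.31, "dy": -0.01, "dz": 0.69, "wx": 0, "wy": 0.01, "wz": 0.01}
    - {"jaw": -1, "dx": -0.31, "dy": -0.01, "dz": 0.69, "wx": 0, "wy": 0.01, "wz": 0.01}
    - {"jaw": -1, "dx": -0.31, "dy": -0.01, "dz": 0.69, "wx": 0, "wy": 0.01, "wz": 0.01}
    - {"jaw": -1, "dx": -0.17, "dy": 0, "dz": 0.35, "wx": 0, "wy": 0, "wz": 0}
    - {"jaw": -1, "dx": -0.17, "dy": 0, "dz": 0.35, "wx": 0, "wy": 0, "wz": 0}
    - {"jaw": -1, "dx": -0.17, "dy": 0, "dz": 0.35, "wx": 0, "wy": 0, "wz": 0}
    - {"jaw": -1, "dx": -0.17, "dy": 0, "dz": 0.37, "wx": 0, "wy": 0, "wz": 0}
    - {"jaw": -1, "dx": 0, "dy": 0, "dz": 0, "wx": 0, "wy": 0, "wz": 0}

```text
time: 40.2
ee_pos: [0.5705, -0.0646, 0.0258]
eef_rot: [-3.048, -0.098, -0.681]
wrist_force: [-0.8, -0.4, -0.4]
grip_width: 0.0346
finger_force: 59.6
```

servo_tool:
  plan:
    - {"jaw": 0, "dx": 0, "dy": 0, "dz": 0, "wx": 0, "wy": 0, "wz": 0}
    - {"jaw": 0.3, "dx": 0, "dy": 0, "dz": 0, "wx": 0, "wy": 0, "wz": 0}
    - {"jaw": 0.3, "dx": 0, "dy": 0, "dz": 0, "wx": 0, "wy": 0, "wz": 0}
    - {"jaw": 0.3, "dx": 0, "dy": 0, "dz": -0.6, "wx": 0, "wy": 0, "wz": 0}
    - {"jaw": 0.3, "dx": 0, "dy": 0, "dz": -0.9, "wx": 0, "wy": 0, "wz": 0}
    - {"jaw": 0.3, "dx": 0, "dy": 0, "dz": -0.9, "wx": 0, "wy": 0, "wz": 0}
    - {"jaw": 0.3, "dx": 0, "dy": 0, "dz": -0.9, "wx": 0, "wy": 0, "wz": 0}
    - {"jaw": 0.3, "dx": 0, "dy": 0, "dz": -0.9, "wx": 0, "wy": 0, "wz": 0}
    - {"jaw": 0.3, "dx": 0, "dy": 0, "dz": -0.9, "wx": 0, "wy": 0, "wz": 0}
    - {"jaw": 0.3, "dx": 0, "dy": 0, "dz": -0.9, "wx": 0, "wy": 0, "wz": 0}

```text
time: 41.2
ee_pos: [0.4933, -0.0703, 0.1908]
eef_rot: [-3.048, -0.097, -0.684]
wrist_force: [1.0, -0.8, -0.2]
grip_width: 0.0553
finger_force: 0.0
```

```bash
cat > w.py <<'E'
from h import *
st()
PP=[];CC=[]
for n in('scene','side'):
    im=eyes.get_image(n);PP.append(cloud(im).reshape(-1,3));CC.append(im['color'].reshape(-1,3))
    if n=='scene':
        cv2.imwrite('pics/now.png',cv2.resize(im['color'][120:300,90:380],None,fx=2.5,fy=2.5))
    print(n,[(np.round(r['position'],3).tolist(),round(r['score'],2)) for r in eyes.spot_point(im,'bar')][:2])
P=np.concatenate(PP);C=np.concatenate(CC).astype(int)
b=np.array([.610,-.0085]);bx=rz(4.2)[:2];by=rz(94.2)[:2]
l=np.c_[(P[:,:2]-b)@bx,(P[:,:2]-b)@by,P[:,2]]
for s in(1,-1):
    a=l[(abs(l[:,0])<.08)&(abs(l[:,1]-s*.055)<.035)&(l[:,2]>.035)&(l[:,2]<.05)]
    (c,wh,an)=cv2.minAreaRect((a[:,:2]*1000).astype(np.float32));print('comb',s,len(a),np.round(c,1),np.round(wh,1),round(an,1),np.round(np.percentile(a[:,2],[5,50,95]),3))
q=P[(P[:,0]>.5)&(P[:,0]<.72)&(P[:,1]<-.2)&(P[:,1]>-.55)&(P[:,2]>.004)&(P[:,2]<.014)&(np.ptp(C,1)<25)&(C.min(1)>110)]
# RANSAC-free: PCA with trimming
for _ in range(6):
    m=np.median(q[:,:2],0);u=np.linalg.svd(q[:,:2]-m,full_matrices=False)[2][0];d=(q[:,:2]-m)@[-u[1],u[0]];q=q[abs(d)<max(.014,np.percentile(abs(d),90))] if _<5 else q
(c,wh,an)=cv2.minAreaRect((q[:,:2]*1000).astype(np.float32));print('bar',len(q),np.round(c,1),np.round(wh,1),an,'pca',np.degrees(np.arctan2(u[1],u[0]))%180)
h=P[(abs(P[:,0]-c[0]/1000)<.05)&(abs(P[:,1]-c[1]/1000)<.06)&(P[:,2]>.03)&(P[:,2]<.045)]
if len(h):(c,wh,an)=cv2.minAreaRect((h[:,:2]*1000).astype(np.float32));print('handle',len(h),np.round(c,1),np.round(wh,1),round(an,1),h.mean(0))
E
python3 w.py
```

```text
t 41.2 q [-0.51  0.17  1.81  0.33  0.81  0.82] p [ 0.4933 -0.0703  0.1908] x [0.902 0.057 0.427] y [ 0.064 -0.998 -0.002] z [ 0.427  0.029 -0.904] F [ 1.  -0.8 -0.2] g 0.0553 0.0
scene [([0.592, -0.319, 0.002], 0.64), ([0.464, 0.327, 0.005], 0.41)]
side [([0.444, 0.009, 0.012], 0.65), ([0.593, -0.318, -0.002], 0.64)]
comb 1 513 [ 0.  56.8] [118.6  60.4] 11.0 [0.036 0.04  0.044]
comb -1 512 [ -0.5 -49.8] [118.4  56.2] 8.9 [0.036 0.04  0.044]
bar 372 [ 591.1 -328.9] [257.5  27.6] 88.56229400634766 pca 88.58099864719026
handle 80 [ 595.6 -319.4] [24.4 50.8] 6.4 [ 0.59482601 -0.31970457  0.03507828]
```

View pics/now.png

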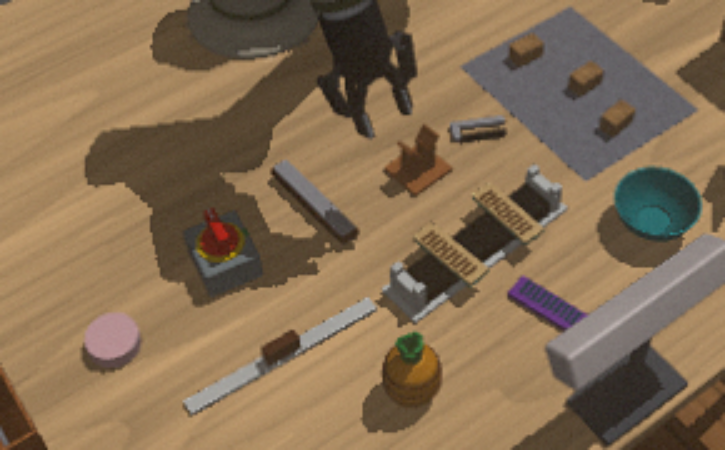

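Both combs lie bare side up across the bed ((448,253) and (508,213)), separated and square. The bar's handle is now at (280,347). I go above the bar to measure it.

Run:
```python
from h import *
go(mk([.594,-.319,.26],[0,0,-1],rz(0)))
```

```text
n 14 dxyz [-0.224  0.67  -0.189] w [ 0.197 -0.212 -0.881] dist 0.277
```

servo_tool:
  plan:
    - {"jaw": 0.3, "dx": -0.22, "dy": 0.67, "dz": -0.19, "wx": 0.2, "wy": -0.21, "wz": -0.88}
    - {"jaw": 0.3, "dx": -0.22, "dy": 0.67, "dz": -0.19, "wx": 0.2, "wy": -0.21, "wz": -0.88}
    - {"jaw": 0.3, "dx": -0.22, "dy": 0.67, "dz": -0.19, "wx": 0.2, "wy": -0.21, "wz": -0.88}
    - {"jaw": 0.3, "dx": -0.22, "dy": 0.67, "dz": -0.19, "wx": 0.2, "wy": -0.21, "wz": -0.88}
    - {"jaw": 0.3, "dx": -0.22, "dy": 0.67, "dz": -0.19, "wx": 0.2, "wy": -0.21, "wz": -0.88}
    - {"jaw": 0.3, "dx": -0.22, "dy": 0.67, "dz": -0.19, "wx": 0.2, "wy": -0.21, "wz": -0.88}
    - {"jaw": 0.3, "dx": -0.22, "dy": 0.67, "dz": -0.19, "wx": 0.2, "wy": -0.21, "wz": -0.88}
    - {"jaw": 0.3, "dx": -0.22, "dy": 0.67, "dz": -0.19, "wx": 0.2, "wy": -0.21, "wz": -0.88}
    - {"jaw": 0.3, "dx": -0.22, "dy": 0.67, "dz": -0.19, "wx": 0.2, "wy": -0.21, "wz": -0.88}
    - {"jaw": 0.3, "dx": -0.22, "dy": 0.67, "dz": -0.19, "wx": 0.2, "wy": -0.21, "wz": -0.88}
    - {"jaw": 0.3, "dx": -0.22, "dy": 0.67, "dz": -0.19, "wx": 0.2, "wy": -0.21, "wz": -0.88}
    - {"jaw": 0.3, "dx": -0.22, "dy": 0.67, "dz": -0.19, "wx": 0.2, "wy": -0.21, "wz": -0.88}
    - {"jaw": 0.3, "dx": -0.22, "dy": 0.67, "dz": -0.19, "wx": 0.2, "wy": -0.21, "wz": -0.88}
    - {"jaw": 0.3, "dx": -0.22, "dy": 0.67, "dz": -0.19, "wx": 0.2, "wy": -0.21, "wz": -0.88}
    - {"jaw": 0.3, "dx": 0, "dy": 0, "dz": 0, "wx": 0, "wy": 0, "wz": 0}
    - {"jaw": 0.3, "dx": 0, "dy": 0, "dz": 0, "wx": 0, "wy": 0, "wz": 0}

```text
time: 43.0
ee_pos: [0.5954, -0.318, 0.2576]
eef_rot: [-2.217, -2.213, -0.005]
wrist_force: [-0.5, -0.3, -0.2]
grip_width: 0.0556
finger_force: 0.0
```

```bash
cat > bar.py <<'E'
from h import *
st();im=eyes.get_image('wrist');P=cloud(im);c=im['color'].astype(int);cv2.imwrite('pics/wbar.png',im['color'])
print([(np.round(r['position'],3).tolist(),round(r['score'],2)) for r in eyes.spot_point(im,'bar')][:2])
k=(P[...,1]<-.15)&(abs(P[...,0]-.595)<.05)&(P[...,2]>.004)&(P[...,2]<.013)
q=P[k];
for _ in range(4):
    m=q[:,:2].mean(0);u=np.linalg.svd(q[:,:2]-m,full_matrices=False)[2][0];d=(q[:,:2]-m)@[-u[1],u[0]];q=q[abs(d)<.013]
r=cv2.minAreaRect((q[:,:2]*1000).astype(np.float32));print('bar',len(q),r,'pca',np.degrees(np.arctan2(u[1],u[0]))%180)
h=P[(P[...,1]<-.25)&(abs(P[...,0]-.595)<.05)&(P[...,2]>.032)&(P[...,2]<.042)&(P[...,1]>-.4)]
print('handle',len(h),cv2.minAreaRect((h[:,:2]*1000).astype(np.float32)),h.mean(0))
E
python3 bar.py
```

```text
t 43.0 q [-0.67  0.61  0.84  0.    1.71 -0.66] p [ 0.5954 -0.318   0.2576] x [0.002 1.    0.008] y [ 1.    -0.002 -0.004] z [-0.004  0.008 -1.   ] F [-0.5 -0.3 -0.2] g 0.0556 0.0
[([0.59, -0.319, -0.002], 0.95)]
bar 3194 ((593.439697265625, -304.28228759765625), (309.2757263183594, 23.31365966796875), 87.31507873535156) pca 87.6126361323258
handle 609 ((592.7868041992188, -318.3609313964844), (48.60800552368164, 17.974464416503906), 88.13094329833984) [ 0.59283054 -0.31778591  0.03544231]
```

View pics/wbar.png

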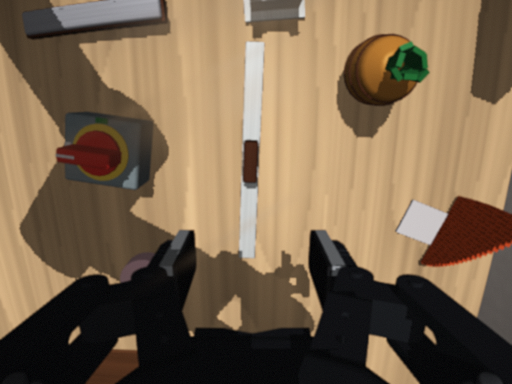

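The bar's handle is at (250,160) and the nearest post at (275,8). I grasp the handle.

Run:
```python
from h import *
A=mk([.5928,-.318,.05],[0,0,-1],rz(-2.3));go(A);T=A.copy();T[2,3]=.013;go(T,T0=A)
```

```text
n 8 dxyz [-0.004 -0.006  0.869] w [-0.004 -0.008  0.04 ] dist 0.209
n 2 dxyz [-0.     0.     0.617] w [0. 0. 0.] dist 0.037
```

servo_tool:
  plan:
    - {"jaw": 0.3, "dx": 0, "dy": -0.01, "dz": 0.87, "wx": 0, "wy": -0.01, "wz": 0.04}
    - {"jaw": 0.3, "dx": -0.01, "dy": -0.01, "dz": 0.87, "wx": 0, "wy": -0.01, "wz": 0.04}
    - {"jaw": 0.3, "dx": 0, "dy": 0, "dz": 0.87, "wx": 0, "wy": -0.01, "wz": 0.04}
    - {"jaw": 0.3, "dx": -0.01, "dy": -0.01, "dz": 0.87, "wx": 0, "wy": -0.01, "wz": 0.04}
    - {"jaw": 0.3, "dx": 0, "dy": 0, "dz": 0.87, "wx": 0, "wy": -0.01, "wz": 0.04}
    - {"jaw": 0.3, "dx": -0.01, "dy": -0.01, "dz": 0.87, "wx": -0.01, "wy": 0, "wz": 0.04}
    - {"jaw": 0.3, "dx": 0, "dy": 0, "dz": 0.87, "wx": -0.01, "wy": -0.01, "wz": 0.04}
    - {"jaw": 0.3, "dx": 0, "dy": 0, "dz": 0.87, "wx": -0.01, "wy": 0, "wz": 0.04}
    - {"jaw": 0.3, "dx": 0, "dy": 0, "dz": 0, "wx": 0, "wy": 0, "wz": 0}

```text
time: 44.0
ee_pos: [0.5914, -0.3175, 0.0475]
eef_rot: [-2.262, -2.172, 0.001]
wrist_force: [-1.0, 1.1, -0.1]
grip_width: 0.0555
finger_force: 0.0
```

Run:
```python
from h import *
st();go(mk([.5928,-.318,.013],[0,0,-1],rz(-2.3)))
```

```text
t 44.0 q [-0.67  0.75  1.17  0.    1.23 -0.63] p [ 0.5914 -0.3175  0.0475] x [0.041 0.999 0.003] y [ 0.999 -0.041 -0.004] z [-0.004  0.004 -1.   ] F [-1.   1.1 -0.1] g 0.0555 0.0
n 2 dxyz [-0.009  0.026  0.574] w [-0.018 -0.014 -0.002] dist 0.034
```

servo_tool:
  plan:
    - {"jaw": 0.3, "dx": -0.01, "dy": 0.03, "dz": 0.57, "wx": -0.02, "wy": -0.01, "wz": 0}
    - {"jaw": 0.3, "dx": -0.01, "dy": 0.03, "dz": 0.57, "wx": -0.02, "wy": -0.01, "wz": 0}
    - {"jaw": 0.3, "dx": 0, "dy": 0, "dz": 0, "wx": 0, "wy": 0, "wz": 0}
    - {"jaw": -0.3, "dx": 0, "dy": 0, "dz": 0, "wx": 0, "wy": 0, "wz": 0}
    - {"jaw": -1, "dx": 0, "dy": 0, "dz": 0, "wx": 0, "wy": 0, "wz": 0}
    - {"jaw": -1, "dx": 0, "dy": 0, "dz": 0, "wx": 0, "wy": 0, "wz": 0}
    - {"jaw": -1, "dx": 0, "dy": 0, "dz": 0, "wx": 0, "wy": 0, "wz": 0}
    - {"jaw": -1, "dx": 0, "dy": 0, "dz": 0, "wx": 0, "wy": 0, "wz": 0}
    - {"jaw": -1, "dx": 0, "dy": 0, "dz": -0.5, "wx": 0, "wy": 0, "wz": 0}
    - {"jaw": -1, "dx": 0, "dy": 0, "dz": -0.9, "wx": 0, "wy": 0, "wz": 0}
    - {"jaw": -1, "dx": 0, "dy": 0, "dz": -0.9, "wx": 0, "wy": 0, "wz": 0}
    - {"jaw": -1, "dx": 0, "dy": 0, "dz": -0.9, "wx": 0, "wy": 0, "wz": 0}
    - {"jaw": -1, "dx": 0, "dy": 0, "dz": -0.9, "wx": 0, "wy": 0, "wz": 0}
    - {"jaw": -1, "dx": 0, "dy": 0, "dz": 0, "wx": 0, "wy": 0, "wz": 0}

```text
time: 45.4
ee_pos: [0.596, -0.3198, 0.1447]
eef_rot: [2.254, 2.167, 0.005]
wrist_force: [0.6, 0.4, -2.3]
grip_width: 0.0162
finger_force: 60.2
```

Run:
```python
from h import *
st();T=pose()
go(mk([.610,-.0085,.16],[0,0,-1],rz(4.2)))
```

```text
t 45.4 q [-0.67  0.66  1.05  0.    1.41 -0.63] p [ 0.596  -0.3198  0.1447] x [ 0.039  0.999 -0.008] y [ 0.999 -0.039  0.013] z [ 0.012 -0.009 -1.   ] F [ 0.6  0.4 -2.3] g 0.0162 60.2
n 12 dxyz [ 0.864  0.05  -0.046] w [ 0.009  0.006 -0.078] dist 0.312
```

servo_tool:
  plan:
    - {"jaw": -1, "dx": 0.86, "dy": 0.05, "dz": -0.05, "wx": 0.01, "wy": 0.01, "wz": -0.08}
    - {"jaw": -1, "dx": 0.86, "dy": 0.05, "dz": -0.05, "wx": 0.01, "wy": 0.01, "wz": -0.08}
    - {"jaw": -1, "dx": 0.86, "dy": 0.05, "dz": -0.05, "wx": 0.01, "wy": 0.01, "wz": -0.08}
    - {"jaw": -1, "dx": 0.86, "dy": 0.05, "dz": -0.05, "wx": 0.01, "wy": 0.01, "wz": -0.08}
    - {"jaw": -1, "dx": 0.86, "dy": 0.05, "dz": -0.05, "wx": 0.01, "wy": 0.01, "wz": -0.08}
    - {"jaw": -1, "dx": 0.86, "dy": 0.05, "dz": -0.05, "wx": 0.01, "wy": 0.01, "wz": -0.08}
    - {"jaw": -1, "dx": 0.86, "dy": 0.05, "dz": -0.05, "wx": 0.01, "wy": 0.01, "wz": -0.08}
    - {"jaw": -1, "dx": 0.86, "dy": 0.05, "dz": -0.05, "wx": 0.01, "wy": 0.01, "wz": -0.08}
    - {"jaw": -1, "dx": 0.86, "dy": 0.05, "dz": -0.05, "wx": 0.01, "wy": 0.01, "wz": -0.08}
    - {"jaw": -1, "dx": 0.86, "dy": 0.05, "dz": -0.05, "wx": 0.01, "wy": 0, "wz": -0.08}
    - {"jaw": -1, "dx": 0.86, "dy": 0.05, "dz": -0.05, "wx": 0.01, "wy": 0, "wz": -0.08}
    - {"jaw": -1, "dx": 0.86, "dy": 0.05, "dz": -0.05, "wx": 0.01, "wy": 0, "wz": -0.08}
    - {"jaw": -1, "dx": 0, "dy": 0, "dz": 0, "wx": 0, "wy": 0, "wz": 0}
    - {"jaw": -1, "dx": 0, "dy": 0, "dz": 0, "wx": 0, "wy": 0, "wz": 0}

```text
time: 46.8
ee_pos: [0.6081, -0.009, 0.1579]
eef_rot: [-2.126, -2.297, 0.002]
wrist_force: [0.2, -0.4, -2.7]
grip_width: 0.0167
finger_force: 60.1
```

```bash
cat > x.py <<'E'
from h import *
import sys
st();T=pose()
def line(q):
    for _ in range(5):
        m=np.median(q,0);m[:2]=q[:,:2].mean(0);u=np.linalg.svd(q-q.mean(0),full_matrices=False)[2][0];d=(q[:,:2]-q[:,:2].mean(0))@[-u[1],u[0]];q=q[abs(d)<.014]
    return q,u*np.sign(u[1])
allq=[];pp=[[],[]]
for n in('scene','side','wrist'):
    im=eyes.get_image(n);P=cloud(im).reshape(-1,3)
    print(n,'saddle',[(np.round(r['position'],3).tolist(),round(r['score'],2)) for r in eyes.spot_point(im,'bed_saddle')][:1])
    b=T[2,3]-.013
    q=P[(abs(P[:,0]-T[0,3])<.04)&(abs(P[:,1]-T[1,3])<.16)&(abs(P[:,1]-T[1,3])>.06)&(abs(P[:,2]-b-.008)<.006)]
    if len(q)>30:
        q,u=line(q);print(n,'bar',len(q),'ang',round(np.degrees(np.arctan2(u[1],u[0])),2),'slope z',round(u[2],3),'x at y0',round((q[:,0].mean()-(q[:,1].mean()-T[1,3])*u[0]/u[1]),4),'z',round(q[:,2].mean()-b,4),'y',q[:,1].min(),q[:,1].max())
    for i,(x,y) in enumerate(((.6008,.118),(.6194,-.135))):
        e=P[(abs(P[:,0]-x)<.045)&(abs(P[:,1]-y)<.03)&(P[:,2]>.047)&(P[:,2]<.062)]
        if len(e)>20:print(n,'post',i,len(e),np.round(cv2.minAreaRect((e[:,:2]*1000).astype(np.float32)),1) if 0 else np.round(cv2.minAreaRect((e[:,:2]*1000).astype(np.float32))[0],1),np.round(cv2.minAreaRect((e[:,:2]*1000).astype(np.float32))[1],1))
go(mk([.610,-.0085,.085],[0,0,-1],rz(4.2)))
E
python3 x.py
```

```text
t 46.8 q [-0.21  0.54  1.24  0.    1.37 -0.29] p [ 0.6081 -0.009   0.1579] x [-0.077  0.997  0.008] y [ 0.997  0.077 -0.009] z [-0.01   0.007 -1.   ] F [ 0.2 -0.4 -2.7] g 0.0167 60.1
scene saddle [([0.608, -0.008, 0.048], 0.87)]
scene bar 129 ang 94.27 slope z 0.007 x at y0 0.6105 z 0.0046 y -0.1469223250197994 0.1335576425397217
scene post 0 38 [601.9 117. ] [60.7 18.7]
scene post 1 49 [ 623.1 -135.3] [55.4 15.5]
side saddle [([0.608, -0.006, 0.044], 0.93)]
side bar 117 ang 92.96 slope z 0.005 x at y0 0.6034 z 0.0044 y -0.1215664208441597 0.13150338808701778
side post 0 42 [598.2 118. ] [58.2 17.6]
side post 1 29 [ 616.9 -134.1] [52.6 16.4]
wrist saddle []
wrist bar 5224 ang 94.1 slope z 0.008 x at y0 0.6093 z 0.0031 y -0.07279143051330328 0.10381825948111202
wrist post 0 648 [601.8 117.7] [55.8 15.7]
wrist post 1 240 [ 618.8 -134.5] [49.7 17.3]
n 3 dxyz [0.012 0.023 0.815] w [-0.023 -0.021  0.005] dist 0.073
```

servo_tool:
  plan:
    - {"jaw": -1, "dx": 0.01, "dy": 0.02, "dz": 0.7, "wx": -0.02, "wy": -0.02, "wz": 0.01}
    - {"jaw": -1, "dx": 0.01, "dy": 0.02, "dz": 0.7, "wx": -0.02, "wy": -0.02, "wz": 0.01}
    - {"jaw": -1, "dx": 0.01, "dy": 0.02, "dz": 0.7, "wx": -0.02, "wy": -0.02, "wz": 0.01}
    - {"jaw": -1, "dx": 0, "dy": 0, "dz": 0.25, "wx": 0, "wy": 0, "wz": 0}
    - {"jaw": -1, "dx": 0, "dy": 0, "dz": 0.25, "wx": 0, "wy": 0, "wz": 0}
    - {"jaw": -1, "dx": 0, "dy": 0, "dz": 0, "wx": 0, "wy": 0, "wz": 0}

```text
time: 47.7
ee_pos: [0.6098, -0.0082, 0.0802]
eef_rot: [-2.139, -2.299, 0.001]
wrist_force: [0.1, -0.1, -2.8]
grip_width: 0.0167
finger_force: 60.0
```

```bash
sed -i '/^go(/d' x.py; python3 x.py; python3 -c "
from h import *
go(mk([.6092,-.0085,.062],[0,0,-1],rz(4)))"
```

```text
t 47.7 q [-0.21  0.62  1.34  0.    1.18 -0.28] p [ 0.6098 -0.0082  0.0802] x [-0.072  0.997  0.   ] y [ 0.997  0.072 -0.001] z [-0.001  0.    -1.   ] F [ 0.1 -0.1 -2.8] g 0.0167 60.0
scene saddle [([0.606, -0.009, 0.046], 0.69)]
scene bar 145 ang 94.22 slope z 0.003 x at y0 0.6115 z 0.0044 y -0.14628830673025484 0.13293905613394852
scene post 0 28 [600.8 119.4] [58.5 19.3]
scene post 1 40 [ 621.1 -136.1] [59.6 17.2]
side saddle [([0.609, -0.006, 0.042], 0.75)]
side bar 125 ang 93.48 slope z 0.004 x at y0 0.6064 z 0.0045 y -0.14305476521467586 0.13371510410320941
side post 0 30 [598.2 117.6] [57.5 17.2]
wrist saddle []
wrist bar 5535 ang 94.01 slope z 0.003 x at y0 0.6114 z 0.0032 y -0.07186365683205675 0.10585782129913782
wrist post 0 123 [602.4 110.5] [54.   1.3]
n 1 dxyz [-0.011 -0.031  0.638] w [0.004 0.001 0.023] dist 0.019
```

servo_tool:
  plan:
    - {"jaw": -1, "dx": 0, "dy": -0.02, "dz": 0.15, "wx": 0, "wy": 0, "wz": 0}
    - {"jaw": -1, "dx": 0, "dy": 0, "dz": 0.15, "wx": 0, "wy": 0, "wz": 0}
    - {"jaw": -1, "dx": 0, "dy": 0, "dz": 0.15, "wx": 0, "wy": 0, "wz": 0}
    - {"jaw": -1, "dx": 0, "dy": 0, "dz": 0.05, "wx": 0, "wy": 0, "wz": 0}
    - {"jaw": -1, "dx": 0, "dy": 0, "dz": 0, "wx": 0, "wy": 0, "wz": 0}

```text
time: 48.5
ee_pos: [0.6091, -0.0081, 0.0651]
eef_rot: [-2.139, -2.3, 0.001]
wrist_force: [0.5, 0.6, -2.2]
grip_width: 0.0166
finger_force: 60.1
```

servo_tool:
  plan:
    - {"jaw": -1, "dx": 0, "dy": 0, "dz": 0.05, "wx": 0, "wy": 0, "wz": 0}
    - {"jaw": -1, "dx": 0, "dy": 0, "dz": 0.05, "wx": 0, "wy": 0, "wz": 0}
    - {"jaw": -1, "dx": 0, "dy": 0, "dz": 0, "wx": 0, "wy": 0, "wz": 0}

```text
time: 48.8
ee_pos: [0.6093, -0.0081, 0.0626]
eef_rot: [-2.139, -2.3, 0.0]
wrist_force: [0.7, -0.4, -2.0]
grip_width: 0.0172
finger_force: 60.2
```

servo_tool:
  plan:
    - {"jaw": -1, "dx": 0, "dy": 0, "dz": 0.05, "wx": 0, "wy": 0, "wz": 0}
    - {"jaw": -1, "dx": 0, "dy": 0, "dz": 0.04, "wx": 0, "wy": 0, "wz": 0}
    - {"jaw": -1, "dx": 0, "dy": 0, "dz": 0, "wx": 0, "wy": 0, "wz": 0}

```text
time: 49.1
ee_pos: [0.6095, -0.0081, 0.0623]
eef_rot: [2.138, 2.3, 0.001]
wrist_force: [-6.7, 0.7, 17.5]
grip_width: 0.0165
finger_force: 62.6
```

Contact felt, so the bar is seated. I release and rise.

servo_tool:
  plan:
    - {"jaw": -0.4, "dx": 0, "dy": 0, "dz": -0.05, "wx": 0, "wy": 0, "wz": 0}
    - {"jaw": 0.2, "dx": 0, "dy": 0, "dz": 0, "wx": 0, "wy": 0, "wz": 0}
    - {"jaw": 0.2, "dx": 0, "dy": 0, "dz": 0, "wx": 0, "wy": 0, "wz": 0}
    - {"jaw": 0.2, "dx": 0, "dy": 0, "dz": -0.5, "wx": 0, "wy": 0, "wz": 0}
    - {"jaw": 0.2, "dx": 0, "dy": 0, "dz": -0.9, "wx": 0, "wy": 0, "wz": 0}
    - {"jaw": 0.2, "dx": 0, "dy": 0, "dz": -0.9, "wx": 0, "wy": 0, "wz": 0}
    - {"jaw": 0.2, "dx": 0, "dy": 0, "dz": -0.9, "wx": 0, "wy": 0, "wz": 0}
    - {"jaw": 0.2, "dx": 0, "dy": 0, "dz": -0.9, "wx": 0, "wy": 0, "wz": 0}
    - {"jaw": 0.2, "dx": 0, "dy": 0, "dz": -0.9, "wx": 0, "wy": 0, "wz": 0}
    - {"jaw": 0.2, "dx": 0, "dy": 0, "dz": -0.9, "wx": 0, "wy": 0, "wz": 0}
    - {"jaw": 0.2, "dx": 0, "dy": 0, "dz": 0, "wx": 0, "wy": 0, "wz": 0}

```text
time: 50.2
ee_pos: [0.6105, -0.0083, 0.2419]
eef_rot: [2.136, 2.297, 0.005]
wrist_force: [-0.7, -0.1, 0.1]
grip_width: 0.0513
finger_force: 0.0
```

```bash
cat > y.py <<'E'
from h import *
st()
b=np.array([.6103,-.0085]);bx=rz(4)[:2];by=rz(94)[:2]
for n in('scene','side','wrist'):
    im=eyes.get_image(n);P=cloud(im).reshape(-1,3)
    if n=='wrist':cv2.imwrite('pics/wend.png',im['color'])
    l=np.c_[(P[:,:2]-b)@bx,(P[:,:2]-b)@by,P[:,2]]
    a=l[(abs(l[:,0])<.013)&(abs(l[:,1])<.16)&(abs(l[:,1])>.03)&(l[:,2]>.047)&(l[:,2]<.06)]
    if len(a)>30:
        w=np.polyfit(a[:,1],a[:,0],1);wz=np.polyfit(a[:,1],a[:,2],1);print(n,'bar',len(a),'x',np.round(w[1],4),'ang',np.round(w[0],4),'ztop',round(wz[1],4),'slope',round(wz[0],4),'y',a[:,1].min(),a[:,1].max())
    a=l[(abs(l[:,0])<.03)&(abs(l[:,1])<.028)&(l[:,2]>.07)&(l[:,2]<.09)]
    if len(a)>10:print(n,'handle',len(a),cv2.minAreaRect((a[:,:2]*1000).astype(np.float32)),a[:,2].mean())
    for s in(1,-1):
        a=l[(abs(l[:,0])<.075)&(abs(l[:,1]-s*.055)<.035)&(l[:,2]>.035)&(l[:,2]<.045)]
        if len(a)>50:
            r=cv2.minAreaRect((a[:,:2]*1000).astype(np.float32));print(n,'comb',s,len(a),np.round(r[0],1),np.round(r[1],1),round(r[2],1))
E
python3 y.py
```

```text
t 50.2 q [-0.21  0.48  1.1   0.    1.55 -0.28] p [ 0.6105 -0.0083  0.2419] x [-0.072  0.997 -0.002] y [0.997 0.073 0.006] z [ 0.006 -0.001 -1.   ] F [-0.7 -0.1  0.1] g 0.0513 0.0
scene bar 354 x 0.0015 ang 0.0 ztop 0.0524 slope 0.0002 y -0.13960334209697955 0.14247101501558487
scene handle 82 ((1.2379112243652344, 0.8842010498046875), (50.244773864746094, 19.542062759399414), 89.64845275878906) 0.07839191122561141
scene comb 1 190 [ 2.2 59.7] [ 46.3 111.7] 88.0
scene comb -1 221 [  1.  -52.5] [114.9  57.7] 4.9
side bar 235 x -0.0034 ang 0.0034 ztop 0.0522 slope -0.0015 y -0.1397022744935685 0.14079974862646677
side handle 64 ((-3.819601535797119, 2.654012680053711), (48.19812774658203, 18.7197208404541), 88.6564712524414) 0.07854357223941971
side comb 1 184 [-2.2 51.8] [ 43.2 110.3] 89.2
side comb -1 151 [ -2.3 -53.1] [112.   58.4] 11.6
wrist bar 4054 x -0.0003 ang -0.0005 ztop 0.0503 slope -0.0004 y -0.13762626236520326 0.14098745009518726
wrist handle 887 ((-0.4224424362182617, 1.7812652587890625), (17.244611740112305, 49.87840270996094), 0.018877029418945312) 0.07801034131365273
wrist comb 1 2799 [ 0.9 56.1] [ 36.4 109.5] 89.4
wrist comb -1 2226 [ -0.1 -50.6] [109.8  36.8] 3.1
```

View pics/wend.png

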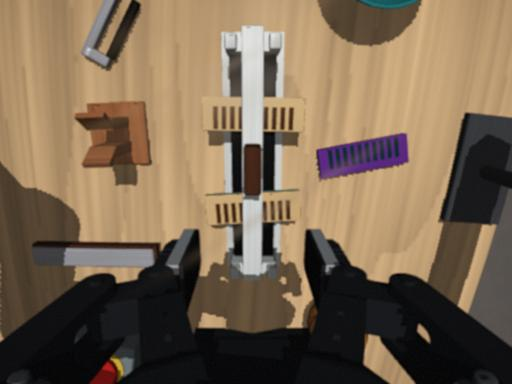

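Bar in both forks with its handle at (253,170) between the two combs ((253,115), (253,207)), all square. Now I turn the lamp on.

Run:
```python
from h import *
A=mk([.4205,-.303,.17],[0,0,-1],rz(83));go(A)
from scipy.linalg import logm,expm
p=pose();D=np.real(logm(np.linalg.inv(p)@A))
for f in np.linspace(0,1,5):print(np.round((p@expm(D*f))[:3,3],3))
```

```text
n 13 dxyz [-0.282 -0.93   0.173] w [-0.001 -0.001 -0.882] dist 0.356
[ 0.609 -0.008  0.237]
[ 0.526 -0.052  0.221]
[ 0.462 -0.122  0.204]
[ 0.425 -0.209  0.187]
[ 0.42  -0.303  0.17 ]
```

servo_tool:
  plan:
    - {"jaw": 0.4, "dx": -0.28, "dy": -0.93, "dz": 0.17, "wx": 0, "wy": 0, "wz": -0.88}
    - {"jaw": 0.4, "dx": -0.28, "dy": -0.93, "dz": 0.17, "wx": 0, "wy": 0, "wz": -0.88}
    - {"jaw": 0.4, "dx": -0.28, "dy": -0.93, "dz": 0.17, "wx": 0, "wy": 0, "wz": -0.88}
    - {"jaw": 0.4, "dx": -0.28, "dy": -0.93, "dz": 0.17, "wx": 0, "wy": 0, "wz": -0.88}
    - {"jaw": 0.4, "dx": -0.28, "dy": -0.93, "dz": 0.17, "wx": 0, "wy": 0, "wz": -0.88}
    - {"jaw": 0.4, "dx": -0.28, "dy": -0.93, "dz": 0.17, "wx": 0, "wy": 0, "wz": -0.88}
    - {"jaw": 0.4, "dx": -0.28, "dy": -0.93, "dz": 0.17, "wx": 0, "wy": 0, "wz": -0.88}
    - {"jaw": 0.4, "dx": -0.28, "dy": -0.93, "dz": 0.17, "wx": 0, "wy": 0, "wz": -0.88}
    - {"jaw": 0.4, "dx": -0.28, "dy": -0.93, "dz": 0.17, "wx": 0, "wy": 0, "wz": -0.88}
    - {"jaw": 0.4, "dx": -0.28, "dy": -0.93, "dz": 0.17, "wx": 0, "wy": 0, "wz": -0.88}
    - {"jaw": 0.4, "dx": -0.28, "dy": -0.93, "dz": 0.17, "wx": 0, "wy": 0, "wz": -0.88}
    - {"jaw": 0.4, "dx": -0.28, "dy": -0.93, "dz": 0.17, "wx": 0, "wy": 0, "wz": -0.88}
    - {"jaw": 0.4, "dx": -0.28, "dy": -0.93, "dz": 0.17, "wx": 0, "wy": 0, "wz": -0.88}
    - {"jaw": 0.4, "dx": 0, "dy": 0, "dz": 0, "wx": 0, "wy": 0, "wz": 0}
    - {"jaw": 0.4, "dx": 0, "dy": 0, "dz": 0, "wx": 0, "wy": 0, "wz": 0}

```text
time: 51.85
ee_pos: [0.4193, -0.3019, 0.1709]
eef_rot: [-0.2, -3.133, -0.004]
wrist_force: [0.5, 0.6, 0.0]
grip_width: 0.0595
finger_force: 0.0
```

Run:
```python
from h import *
st();go(mk([.4205,-.303,.070],[0,0,-1],rz(83)))
```

```text
t 51.85 q [-0.85  0.38  1.49 -0.    1.28 -2.3 ] p [ 0.4193 -0.3019  0.1709] x [-0.992  0.127  0.003] y [0.127 0.992 0.002] z [-0.002  0.002 -1.   ] F [0.5 0.6 0. ] g 0.0595 0.0
n 4 dxyz [-0.012 -0.009  0.841] w [ 0.004 -0.006 -0.011] dist 0.101
```

Grip the handle, then turn it clockwise (+wz) by about 1.6 rad.

servo_tool:
  plan:
    - {"jaw": 0.4, "dx": -0.01, "dy": -0.01, "dz": 0.84, "wx": 0, "wy": 0, "wz": -0.01}
    - {"jaw": 0.4, "dx": -0.01, "dy": -0.01, "dz": 0.84, "wx": 0, "wy": 0, "wz": -0.01}
    - {"jaw": 0.4, "dx": -0.01, "dy": -0.01, "dz": 0.84, "wx": 0, "wy": 0, "wz": -0.01}
    - {"jaw": 0.4, "dx": -0.01, "dy": -0.01, "dz": 0.8, "wx": 0, "wy": 0, "wz": -0.01}
    - {"jaw": 0.4, "dx": 0, "dy": 0, "dz": 0, "wx": 0, "wy": 0, "wz": 0}
    - {"jaw": -1, "dx": 0, "dy": 0, "dz": 0, "wx": 0, "wy": 0, "wz": 0}
    - {"jaw": -1, "dx": 0, "dy": 0, "dz": 0, "wx": 0, "wy": 0, "wz": 0}
    - {"jaw": -1, "dx": 0, "dy": 0, "dz": 0, "wx": 0, "wy": 0, "wz": 0}
    - {"jaw": -1, "dx": 0, "dy": 0, "dz": 0, "wx": 0, "wy": 0, "wz": 0}
    - {"jaw": -1, "dx": 0, "dy": 0, "dz": 0, "wx": 0, "wy": 0, "wz": 0}

```text
time: 52.85
ee_pos: [0.4213, -0.3033, 0.0739]
eef_rot: [0.192, 3.135, -0.0]
wrist_force: [-0.1, 4.2, 7.2]
grip_width: 0.0148
finger_force: 58.5
```

servo_tool:
  plan:
    - {"jaw": -1, "dx": 0, "dy": 0, "dz": 0, "wx": 0, "wy": 0, "wz": 0.5}
    - {"jaw": -1, "dx": 0, "dy": 0, "dz": 0, "wx": 0, "wy": 0, "wz": 0.9}
    - {"jaw": -1, "dx": 0, "dy": 0, "dz": 0, "wx": 0, "wy": 0, "wz": 0.9}
    - {"jaw": -1, "dx": 0, "dy": 0, "dz": 0, "wx": 0, "wy": 0, "wz": 0.9}
    - {"jaw": -1, "dx": 0, "dy": 0, "dz": 0, "wx": 0, "wy": 0, "wz": 0.9}
    - {"jaw": -1, "dx": 0, "dy": 0, "dz": 0, "wx": 0, "wy": 0, "wz": 0.9}
    - {"jaw": -1, "dx": 0, "dy": 0, "dz": 0, "wx": 0, "wy": 0, "wz": 0.9}
    - {"jaw": -1, "dx": 0, "dy": 0, "dz": 0, "wx": 0, "wy": 0, "wz": 0.9}
    - {"jaw": -1, "dx": 0, "dy": 0, "dz": 0, "wx": 0, "wy": 0, "wz": 0.9}
    - {"jaw": -1, "dx": 0, "dy": 0, "dz": 0, "wx": 0, "wy": 0, "wz": 0.9}
    - {"jaw": -1, "dx": 0, "dy": 0, "dz": 0, "wx": 0, "wy": 0, "wz": 0.9}
    - {"jaw": -1, "dx": 0, "dy": 0, "dz": 0, "wx": 0, "wy": 0, "wz": 0.9}
    - {"jaw": -1, "dx": 0, "dy": 0, "dz": 0, "wx": 0, "wy": 0, "wz": 0.9}
    - {"jaw": -1, "dx": 0, "dy": 0, "dz": 0, "wx": 0, "wy": 0, "wz": 0.9}
    - {"jaw": -1, "dx": 0, "dy": 0, "dz": 0, "wx": 0, "wy": 0, "wz": 0.9}
    - {"jaw": -1, "dx": 0, "dy": 0, "dz": 0, "wx": 0, "wy": 0, "wz": 0.4}
    - {"jaw": -1, "dx": 0, "dy": 0, "dz": 0, "wx": 0, "wy": 0, "wz": 0}

```text
time: 54.55
ee_pos: [0.4195, -0.3048, 0.0739]
eef_rot: [2.401, 2.026, -0.007]
wrist_force: [-11.5, -4.7, 8.6]
grip_width: 0.0146
finger_force: 59.1
```

servo_tool:
  plan:
    - {"jaw": 0, "dx": 0, "dy": 0, "dz": 0, "wx": 0, "wy": 0, "wz": 0}
    - {"jaw": 0.5, "dx": 0, "dy": 0, "dz": 0, "wx": 0, "wy": 0, "wz": 0}
    - {"jaw": 0.5, "dx": 0, "dy": 0, "dz": 0, "wx": 0, "wy": 0, "wz": 0}
    - {"jaw": 0.5, "dx": 0, "dy": 0, "dz": -0.8, "wx": 0, "wy": 0, "wz": 0}
    - {"jaw": 0.5, "dx": 0, "dy": 0, "dz": -1, "wx": 0, "wy": 0, "wz": 0}
    - {"jaw": 0.5, "dx": 0, "dy": 0, "dz": -1, "wx": 0, "wy": 0, "wz": 0}
    - {"jaw": 0.5, "dx": 0, "dy": 0, "dz": -1, "wx": 0, "wy": 0, "wz": 0}
    - {"jaw": 0.5, "dx": 0, "dy": 0, "dz": -1, "wx": 0, "wy": 0, "wz": 0}
    - {"jaw": 0.5, "dx": 0, "dy": 0, "dz": -1, "wx": 0, "wy": 0, "wz": 0}
    - {"jaw": 0.5, "dx": 0, "dy": 0, "dz": 0, "wx": 0, "wy": 0, "wz": 0}

```text
time: 55.55
ee_pos: [0.422, -0.3044, 0.2503]
eef_rot: [2.396, 2.021, -0.0]
wrist_force: [1.2, -0.1, -0.1]
grip_width: 0.0637
finger_force: 0.0
```

```bash
python3 y.py|head -6
python3 - <<'E'
from h import *
im=eyes.get_image('wrist');P=cloud(im);c=im['color'].astype(int)
red=(c[...,2]>c[...,1]*2.2)&(c[...,2]>c[...,0]*2.2)&(P[...,2]>.08)&(P[...,2]<.1)&(np.hypot(P[...,0]-.42,P[...,1]+.303)<.05)
q=P[red];print(len(q),cv2.minAreaRect((q[:,:2]*1000).astype(np.float32)))
w=(c.min(-1)>130)&(P[...,2]>.08)&(P[...,2]<.1)&(np.hypot(P[...,0]-.42,P[...,1]+.303)<.035);print('white',P[w].mean(0))
cv2.imwrite('pics/lamp.png',im['color'])
E
```

```text
t 55.55 q [-0.85  0.31  1.35 -0.    1.48 -0.68] p [ 0.422  -0.3044  0.2503] x [ 0.169  0.986 -0.005] y [ 0.986 -0.169  0.005] z [ 0.004 -0.005 -1.   ] F [ 1.2 -0.1 -0.1] g 0.0637 0.0
scene bar 345 x 0.0011 ang -0.0013 ztop 0.0519 slope -0.0006 y -0.13887319064090728 0.1432177370294484
scene handle 83 ((0.8031730651855469, 0.5444602966308594), (20.94356918334961, 50.081199645996094), 0.019622966647148132) 0.07826366787286804
scene comb 1 197 [ 2.4 61.7] [ 51.1 113.2] 88.7
scene comb -1 229 [  2.1 -50.9] [ 61.8 113.5] 78.9
side bar 237 x -0.0034 ang 0.0017 ztop 0.0521 slope 0.0003 y -0.14172090087131978 0.14383135225395766
823 ((420.1308288574219, -302.2923583984375), (57.57757568359375, 15.547910690307617), 80.5711669921875)
white [ 0.42365645 -0.28436455  0.09117828]
```

```bash
python3 -c "
from h import *
print(arm.hand_in())"
```

```text
the job is handed in; nothing more can be done
None
```

I handed the job in at about 56 s of robot time. By the last camera checks both combs (the third block was empty) lie bare wood up across the bed, the bar sits handle up in both forks, and the lamp is on; the hand-in returned no verdict.

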